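# Lock down the paper trimmer's arm with its curved pin

### The job

Lower the cutting arm of the paper trimmer all the way down. Then lock it there: thread the curved pin through the three lock eyes in line beside the arm, entering from the end where the cutting arm has its handle and following its own bend, until its stop block is up against the first eye. Leave the arm down and the pin lying flat in the eyes, and do not disturb the stapler or the eraser.

Things in the scene. Friction and masses are not known exactly. Their poses are not given: they have to be found in the camera images.
- trimmer: paper trimmer, fixed: grey table 200 x 160 mm, top 26 mm up, dark steel cutting arm hinged beside its right (-y) edge, clear finger guard 50 mm high at y -68. Origin: on the desk under the table's middle; x along the arm from handle end to hinge end, y left, z up. Right of the arm stand two fixed lock eyes; the arm's own eye drops between them. With the arm down nothing is over 65 mm high
- trimmer_arm (a joint): the cutting arm's hinge, rad: 0 = all the way down at its stop, grows as the handle (free end, nearer the robot) rises. Stays where it is left, by friction; about 2 N down on press_point moves it. Starts between 0.45 and 0.8
- hinge_point (a point): the arm's pivot, at (85, -95, 40) mm in the trimmer's frame; the hinge axis is the trimmer's y axis
- press_point (a point): moves with the arm: on its top face (20 mm wide steel bar), 175 mm from the pivot towards the handle and 7 mm above the line through the pivot; a good place to push down. The round grey handle, 27 mm thick, lies 190 to 275 mm from the pivot
- lock_eye (a point): middle of the row of three steel rings, at (0, -137, 13.5) mm in the trimmer's frame, axes as the trimmer's; fixed (does not rise with the arm). Hole axis x, hole 21 mm across, its bottom 3 mm above the desk; rings 33 mm across. The row, arm down, reaches from x -14.5 to +14.5 mm; the pin goes in from the -x side
- pin: curved lock pin lying flat: steel bar 12 mm thick bent to 60 mm radius, stop block, straight grey handle. Origin: centre of the bend (empty space), level with the handle's underside; z up; bar axis 9 mm above it. Bar from 32 deg (tip) to 142 deg about z, from x. Fully in, its frame is parallel to the trimmer's, origin 60 mm to -y of lock_eye; turn it clockwise from above about there. 0.16 kg
- pin_grip (a point): centre of the pin's handle, at (-67.6, 10.9, 14) mm in the pin's frame; the handle is a block 62 mm long, 16 mm wide, 28 mm high, its length along 52 deg in the pin's frame
- pin_tip (a point): centre of the rounded tip end (6 mm of rounding beyond), at (50.9, 31.8, 9) mm in the pin's frame
- pin_seat (a point): point of the bar's centre line at (0, 60, 9) mm in the pin's frame, which comes to the middle of the eyes when the pin is fully in; released, the bar rests on the holes' bottom, 4.5 mm under their centre, handle on the desk
- stapler: desk stapler, 30x136x49 mm, standing at the far right; leave alone
- rubber_a: worn blue and white eraser, 18x42x11 mm, in front of the computer; leave alone
- pin_stop (a point): where the bar meets the front face of the stop block, at (-14.4, 58.3, 9) mm in the pin's frame; steel block 29 mm wide, 8 mm thick, 21 mm high from the underside; it cannot enter the eyes

How it is judged:
By the outcome, as a careful person would: the job done as asked, in the order asked, and still so for the second after the job is handed in, with the robot touching nothing.
It also fails if it takes over 61 s, if anything falls off the work surface, if the arm or the gripper's body presses on something with over 40 N, if the wrist force passes 120 N, or if a joint passes its speed limit or range.

### The arm

A 6-joint arm with a two-finger parallel gripper is mounted at the origin on a cart in front of the work surface, level with it; the furniture and walls round the work are solid. World frame = base frame: x ahead of the robot, y to its left, z up, the work surface at z = 0. Lengths are in m, angles in degrees, forces in N, time in s.
With the tool pointing down it reaches from about 0.4 to 0.825 m from the base axis. Payload 7 kg.
Tool frame: the origin (TCP) lies midway between the tips of the shut fingers; the grasp point (between the pads) lies 19 mm behind it (ctrl.grip_point_offset is the distance from the TCP to the grasp point, in m); x points along the fingers, y is the direction in which the jaws open and shut, and the axes are right-handed (so a half turn about x gives the same grasp; the last joint's range is limited). The gripper opens to 88 mm and grips with 3 to 60 N. Pads are 19 mm wide; open, the fingers measure 130 mm over their backs; the gripper's body (78 mm by 193 mm) begins 47 mm behind the grasp point.
Start: joints at [85.147, 20.546, 0.682, 0, -70.136, -16.507], TCP at [0.246, 0.629, 0.227] pointing down, gripper open.
Joint ranges: [-176.03, 176.03], [-82.01, 121.73], [-58.28, 71.71], [-173.87, 95.51], [-174.79, -0.11], [-173.66, 173.66]. Speed limits (degrees/s): [136.94, 136.94, 172.46, 180, 180, 180].

### API

Orientations are given as [roll, pitch, yaw] about the fixed x, y, z axes, in that order (R = Rz(yaw) Ry(pitch) Rx(roll)).
In Python, from plant import ctrl gives the robot as it stands.
- The arm moves only by the tool drive_tool, never from a script. Its argument "plan" is a list of rows, each a list of 3 entries, a list of its own where there are three numbers: the shift along the tool's x, y, z in m, then the turn, a rotation vector about the tool's x, y, z in degrees, then the opening, from 0 (shut) to 1 (fully open). In form: [[[dx, dy, dz], [wx, wy, wz], grip], ...]. A call has 1 to 20 rows; each row is the pose to reach, as a shift and turn from the pose measured when the call began, along the tool's axes at that moment; what a row does not reach only later rows make up. A row lasts 1/12 s, in which the tool goes at most 41.7 mm and 7.16 degrees, less where a joint would pass 70% of its speed; a pose out of reach is approached as far as the arm can. A call with a gripper value outside its range is refused whole. The fingers move at their own pace and stop on an object; the grip force is fixed at half the most. Time passes only in rows, so rows that repeat a pose let the fingers close. It gives the time, the measured TCP pose, the force and the opening at its end, in the units of the state.
- ctrl.get_obs(): the state, without advancing time (a new reading comes with each control period).
- ctrl.snapshot(name): name is "side" or "top" or "wrist"; returns the picture (420x560x3 uint8, blue, green, red); there is no depth.
- ctrl.get_calibration(name): a dict with "fx", "fy", "cx", "cy" (pixels), "dist_coeffs" ([k1, k2, p1, p2, k3] as OpenCV has them; the pictures are not rectified), "R" (3x3) and "t" (3): a world point X has camera coordinates R X + t. Camera axes: x right, y down, z forward; pixel columns grow to the right and rows downward; lengths in m; the calibration is good to about 2 mm. A picture is of the moment at which its call begins: read the wrist's pose just before it. get_calibration takes no time and is no camera call; for the wrist camera it gives the pose at the moment of the call.
- ctrl.close_job(): hands the job in, once; it reports no verdict.
Trained networks look in the newest picture that a camera, given by its name, has taken for a name from the list of things; names that differ only in an ending like _2 or _b are one class to them, and where a whole thing is asked for, a point or a joint stands for the part that bears it (a point fixed in the world has none). Each returns a list of dicts, best first, with "confidence" (0 to 1); they miss things now and then, are a little off and sometimes report something else, mostly with a low value. They report only what shows in the picture. A call takes as long as a camera call.
- ctrl.cut_out(camera, name): "pixels" (420x560 bool, what is visible of it) and "pixel" ([column, row] in pixels, amid what is visible of it).
- ctrl.landmark_of(camera, name): "pixel" ([column, row] in pixels: a listed point, or the origin of a listed thing).
The state is a dict: "clock": time; "joint_pos": joint angles; "qvel": joint speeds; "tau": joint torques, N m; "tool_pos": TCP position; "orientation": TCP orientation; "force": force on the tool from outside, world axes, zero at the start; "moment": the same for the moment, N m; "opening": finger opening in m.
Only numpy, scipy, OpenCV 4.12 (cv2) and the standard library are available. Lean on these libraries where they do the work, as an engineer would, in place of code of your own. Each camera call takes 0.05 s, during which the arm holds its last target. There are 200 camera calls.

## Working session

There is one attempt and no reset: what is moved stays moved. The work goes in short steps, Python scripts to look and compute and a tool call to move; the robot and the scene stay as the last step left them, time stands still between calls to the robot, and variables do not carry over. Pictures are saved under pics/ and viewed, about 8 in all and at most 12, crops included, and the job is handed in when it is done.

Besides the shell and the picture viewer there is one more tool, called after ">>>" as name(argument=value, ...), one argument or row to a line, values as JSON. drive_tool: Moves the arm, as the interface text tells. Its arguments: {"type":"object","properties":{"plan":{"type":"array","items":{"type":"array"}}},"required":["plan"]}

```bash
mkdir -p pics; ls; cat > h.py <<'E'
import numpy as np, cv2
from plant import ctrl
from scipy.spatial.transform import Rotation as Ro
def K(c): return np.array([[c['fx'],0,c['cx']],[0,c['fy'],c['cy']],[0,0,1.]])
def ray(c,p):
    u=cv2.undistortPoints(np.array([[p]],float),K(c),np.array(c['dist_coeffs'],float))[0,0]
    R=np.array(c['R']);t=np.array(c['t'])
    return -R.T@t, R.T@np.array([u[0],u[1],1.])
def atz(c,p,z):
    o,d=ray(c,p); return o+d*(z-o[2])/d[2]
def proj(c,X):
    R=np.array(c['R']);t=np.array(c['t'])
    return cv2.projectPoints(np.array(X,float).reshape(-1,3),cv2.Rodrigues(R)[0],t,K(c),np.array(c['dist_coeffs'],float))[0][:,0]
def tri(cs,ps):
    A=np.zeros((3,3));b=np.zeros(3)
    for c,p in zip(cs,ps):
        o,d=ray(c,p); d/=np.linalg.norm(d); M=np.eye(3)-np.outer(d,d); A+=M;b+=M@o
    return np.linalg.solve(A,b)
E
python3 - <<'E'
from h import *
o=ctrl.get_obs(); print(o)
for n in ['side','top']:
    im=ctrl.snapshot(n); cv2.imwrite(f'pics/{n}0.png',im); c=ctrl.get_calibration(n)
    print(n,'cam',-np.array(c['R']).T@np.array(c['t']))
    for k in ['trimmer','hinge_point','press_point','lock_eye','pin','pin_grip','pin_tip','pin_seat','pin_stop','stapler','rubber_a']:
        for d in ctrl.landmark_of(n,k)[:2]:
            print(n,k,np.round(d['pixel'],1),round(d['confidence'],2))
E
```

```text
pics
{'clock': 0.0, 'joint_pos': array([ 8.51464241e+01,  2.05904890e+01,  6.34573998e-01, -2.04719300e-02,
       -7.01344770e+01, -1.65084304e+01]), 'qvel': array([ 0.08961632, -0.1142992 ,  0.04893255,  0.03401793,  0.04834954,
       -0.00429785]), 'tau': array([-1.60184412e-03, -5.82725644e+01,  2.93060732e+01,  6.99739739e+00,
        6.95276249e-03, -1.65095321e-04]), 'tool_pos': array([0.2457042 , 0.62818164, 0.22563833]), 'orientation': array([  94.49080956,   89.90758138, -106.87816854]), 'force': array([ 0.77047306, -1.00427134, -0.67661757]), 'moment': array([-0.0598775 , -0.01051877, -0.01141334]), 'opening': 0.08754837451293361}
side cam [ 0.39777569 -0.8326916   0.34648986]
side trimmer [273.4 204.9] 0.55
side trimmer [348.9 260.5] 0.44
side hinge_point [306.4 198.8] 0.64
side press_point [244.2 157.7] 0.74
side lock_eye [269.9 217.8] 0.96
side pin [276.  271.8] 0.77
side pin_grip [312.1 272.6] 0.81
side pin_tip [243.1 277.9] 0.83
side pin_tip [345.  263.9] 0.52
side pin_seat [272.7 281.6] 0.6
side pin_stop [313.1 275.5] 0.36
side stapler [382.9 289.2] 0.96
side stapler [240.2 276.2] 0.37
side rubber_a [348.6 261.8] 0.65
top cam [ 0.35155101 -0.02408337  1.07877758]
top trimmer [159.6 191.8] 0.77
top hinge_point [211.  160.2] 0.76
top hinge_point [381.4 225.9] 0.58
top press_point [187.2 219. ] 0.71
top lock_eye [222.4 206.1] 0.66
top lock_eye [209.6 156.5] 0.29
top pin_grip [367.2 187.7] 0.65
top pin_tip [361.8 251.3] 0.92
top pin_seat [381.5 223.5] 0.63
top pin_stop [382.6 222.8] 0.94
top stapler [388.9 141.3] 0.76
top rubber_a [339.1 153.7] 0.5
```

```bash
python3 - <<'E'
import cv2,numpy as np
t=cv2.imread('pics/top0.png')[90:310,100:440]; s=cv2.imread('pics/side0.png')[120:320,190:440]
cv2.imwrite('pics/a.png',np.vstack([cv2.resize(t,(800,518))]))
cv2.imwrite('pics/b.png',cv2.resize(s,(750,600)))
from h import *
ct=ctrl.get_calibration('top');cs=ctrl.get_calibration('side')
for k,p,z in [('trimmer',(159.6,191.8),0),('hinge',(211,160.2),.04),('lock',(222.4,206.1),.0135),('grip',(367.2,187.7),.014),('tip',(361.8,251.3),.009),('seat',(381.5,223.5),.009),('stop',(382.6,222.8),.009)]:
    print(k,atz(ct,p,z).round(4))
for k,p,q in [('hinge',(211,160.2),(306.4,198.8)),('lock',(222.4,206.1),(269.9,217.8)),('press',(187.2,219),(244.2,157.7)),('grip',(367.2,187.7),(312.1,272.6)),('tip',(361.8,251.3),(243.1,277.9))]:
    print(k,tri([ct,cs],[p,q]).round(4))
E
```

```text
trimmer [0.5525 0.2164 0.    ]
hinge [0.6111 0.1061 0.04  ]
lock [0.5212 0.0834 0.0135]
grip [ 0.5621 -0.2146  0.014 ]
tip [ 0.4311 -0.2019  0.009 ]
seat [ 0.4885 -0.2434  0.009 ]
stop [ 0.4899 -0.2457  0.009 ]
hinge [0.6136 0.1053 0.0428]
lock [0.5229 0.084  0.0074]
press [0.4733 0.1326 0.1453]
grip [ 0.5585 -0.2141  0.0134]
tip [ 0.4341 -0.2023  0.0068]
```

View pics/a.png

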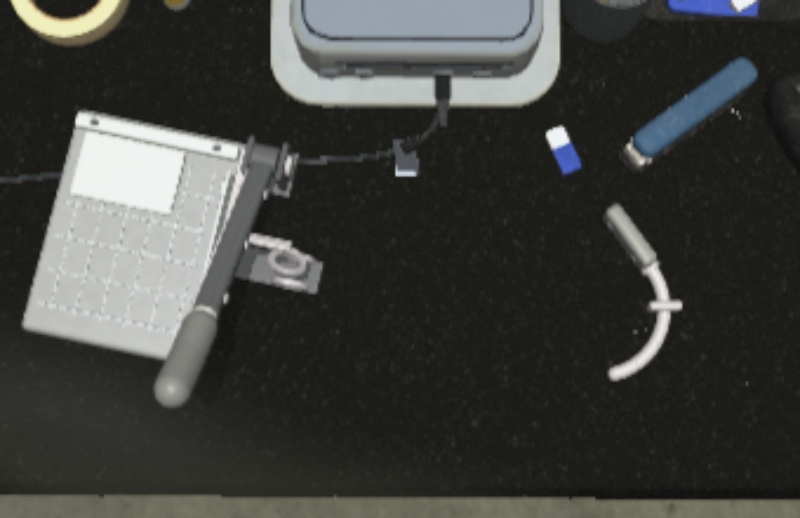

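View pics/b.png

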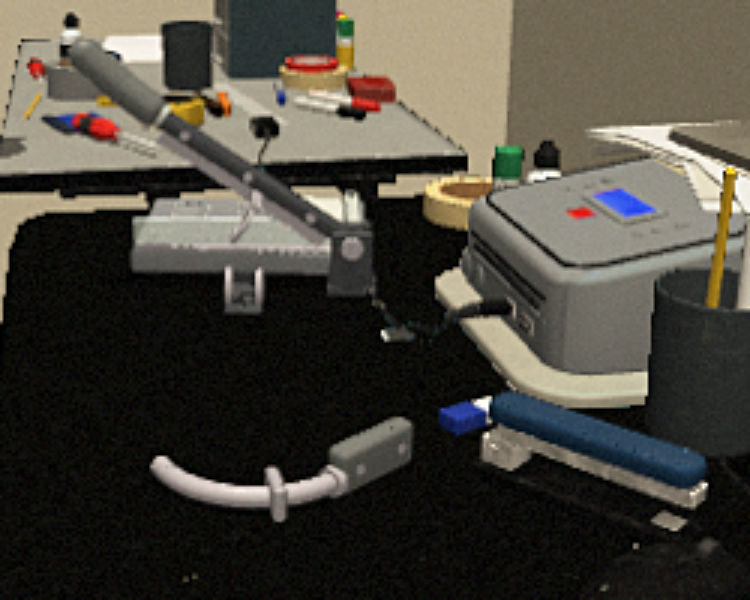

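The top view shows the trimmer on the left, with its arm raised, the two fixed eyes at crop (265–320, 245–285), and the pin on the right, tip at (612,375) and handle at (615,210). The eraser and stapler lie above the pin. The side view agrees: the arm is up, and the eyes are at (243,290). Next I'll fit the poses.

```bash
cat >> h.py <<'E'
from scipy.optimize import least_squares
PIN={'pin':(0,0,0),'pin_grip':(-67.6,10.9,14),'pin_tip':(50.9,31.8,9),'pin_seat':(0,60,9),'pin_stop':(-14.4,58.3,9)}
TRI={'trimmer':(0,0,0),'hinge_point':(85,-95,40),'lock_eye':(0,-137,13.5)}
def place(v,P,z=0):  # v: x,y,yawdeg
    return Ro.from_euler('z',v[2],degrees=True).apply(np.array(P,float)/1000)+[v[0],v[1],z]
def press(v,th):
    a=np.array([85-175*np.cos(th)-7*np.sin(th),-95,40+175*np.sin(th)+7*np.cos(th)]); return place(v,a)
def rot(a): # tool down, jaw dir a deg
    y=np.array([np.cos(np.radians(a)),np.sin(np.radians(a)),0]);x=np.array([0,0,-1.]);return np.array([x,y,np.cross(x,y)]).T
def cur():
    o=ctrl.get_obs(); R=Ro.from_euler('xyz',o['orientation'],degrees=True).as_matrix(); return o,np.array(o['tool_pos']),R
def jaw(R): return np.degrees(np.arctan2(R[1,1],R[0,1]))
def go(p,a):
    o,p0,R=cur(); print('to',np.round(p,4),a,'shift',(R.T@(np.array(p)-p0)).round(4),'rv',Ro.from_matrix(R.T@rot(a)).as_rotvec(degrees=True).round(2))
def fit(obs,model,v0):
    # obs: list (calib,key,pixel,w); model(v,key)->X
    f=lambda v:np.concatenate([(proj(c,model(v,k))[0]-p)*w for c,k,p,w in obs])
    r=least_squares(f,v0,loss='soft_l1',x_scale=[.01,.01,3]+[.1]*(len(v0)-3)); 
    for c,k,p,w in obs: print(k,(proj(c,model(r.x,k))[0]-p).round(1),end='; ')
    print('\n ->',r.x.round(4)); return r.x
def mt(v,k): return press(v,v[3]) if k=='press_point' else place(v,TRI[k])
def mp(v,k): return place(v,PIN[k])
E
python3 - <<'E'
from h import *
S=ctrl.get_calibration('side');T=ctrl.get_calibration('top')
obs=[(S,'trimmer',(273.4,204.9),.5),(S,'hinge_point',(306.4,198.8),1),(S,'press_point',(244.2,157.7),1),(S,'lock_eye',(269.9,217.8),1),
(T,'trimmer',(159.6,191.8),1),(T,'hinge_point',(211,160.2),1),(T,'press_point',(187.2,219),1),(T,'lock_eye',(222.4,206.1),1)]
v=fit(obs,mt,[.55,.216,-13,.58])
ob=[(S,'pin',(276,271.8),1),(S,'pin_grip',(312.1,272.6),1),(S,'pin_tip',(243.1,277.9),1),(S,'pin_seat',(272.7,281.6),1),
(T,'pin_grip',(367.2,187.7),1),(T,'pin_tip',(361.8,251.3),1),(T,'pin_stop',(382.6,222.8),1)]
fit(ob,mp,[.498,-.186,164.5])
o,p,R=cur(); print(R.round(3),jaw(R),o['joint_pos'][[0,5]]); print('press',press(v,v[3]),press(v,0))
pp=press(v,v[3]); ya=v[2]
for a in (90+ya,ya-90): go(pp+[-.0,0,.1],a)
W=ctrl.get_calibration('wrist'); print('wristcam in tool',(R.T@(-np.array(W['R']).T@W['t']-p)).round(3), (R.T@np.array(W['R'])[2]).round(2))
E
```

```text
trimmer [-0.2 -1.7]; hinge_point [-0.7  1.3]; press_point [ 0.4 -1.1]; lock_eye [ 0.1 -2. ]; trimmer [0.3 0.7]; hinge_point [ 0.4 -2. ]; press_point [-1.7  2.5]; lock_eye [ 1.  -1.1]; 
 -> [  0.5511   0.2157 -11.6362   0.6179]
pin [-0.9  2.5]; pin_grip [ 1.2 -0.7]; pin_tip [ 0.1 -1.2]; pin_seat [-2.1  5. ]; pin_grip [-0.2  2.5]; pin_tip [ 0.1 -3. ]; pin_stop [-0.2 -1.4]; 
 -> [  0.4948  -0.1853 164.243 ]
[[-0.    -0.364 -0.931]
 [-0.    -0.931  0.364]
 [-1.     0.    -0.   ]] -111.36178532191124 [ 85.14783928 -16.50952072]
press [0.471534   0.1350633  0.14708606] [0.44381388 0.14077165 0.047     ]
to [0.4715 0.1351 0.2471] 78.36384063659102 shift [-0.0205  0.3774 -0.39  ] rv [170.27  -0.    -0.  ]
to [0.4715 0.1351 0.2471] -101.63615936340898 shift [-0.0205  0.3774 -0.39  ] rv [-9.73  0.   -0.  ]
wristcam in tool [-0.159 -0.    -0.07 ] [0.97 0.   0.26]
```

>>> drive_tool(
  plan=[
    [[-0.04,0,0],[0,0,0],0],
    [[-0.04,0.377,-0.39],[-9.7,0,0],0],
    [[-0.04,0.377,-0.39],[-9.7,0,0],0],
    [[-0.04,0.377,-0.39],[-9.7,0,0],0],
    [[-0.04,0.377,-0.39],[-9.7,0,0],0],
    [[-0.04,0.377,-0.39],[-9.7,0,0],0],
    [[-0.04,0.377,-0.39],[-9.7,0,0],0],
    [[-0.04,0.377,-0.39],[-9.7,0,0],0],
    [[-0.04,0.377,-0.39],[-9.7,0,0],0],
    [[-0.04,0.377,-0.39],[-9.7,0,0],0],
    [[-0.04,0.377,-0.39],[-9.7,0,0],0],
    [[-0.04,0.377,-0.39],[-9.7,0,0],0],
    [[-0.04,0.377,-0.39],[-9.7,0,0],0],
    [[-0.04,0.377,-0.39],[-9.7,0,0],0],
    [[-0.04,0.377,-0.39],[-9.7,0,0],0],
    [[-0.04,0.377,-0.39],[-9.7,0,0],0],
    [[-0.04,0.377,-0.39],[-9.7,0,0],0],
    [[-0.04,0.377,-0.39],[-9.7,0,0],0],
  ],
)

```text
clock: 2.7
tool_pos: [0.4715, 0.1362, 0.2666]
orientation: [-106.1, 90.0, 62.3]
force: [-0.3, 0.9, 0.9]
opening: 0.0005
```

```bash
python3 - <<'E'
from h import *
W=ctrl.get_calibration('wrist'); im=ctrl.snapshot('wrist'); cv2.imwrite('pics/w1.png',im)
S=ctrl.get_calibration('side');T=ctrl.get_calibration('top')
obs=[(S,'trimmer',(273.4,204.9),.5),(S,'hinge_point',(306.4,198.8),1),(S,'press_point',(244.2,157.7),1),(S,'lock_eye',(269.9,217.8),1),
(T,'trimmer',(159.6,191.8),1),(T,'hinge_point',(211,160.2),1),(T,'press_point',(187.2,219),1),(T,'lock_eye',(222.4,206.1),1)]
for k in ['trimmer','hinge_point','press_point','lock_eye']:
    for d in ctrl.landmark_of('wrist',k)[:1]:
        print(k,np.round(d['pixel'],1),round(d['confidence'],2)); 
        if d['confidence']>.5: obs.append((W,k,d['pixel'],.7))
v=fit(obs,mt,[.55,.216,-12,.6])
for q in [(0,-137,13.5)]: print(proj(W,place(v,q)))
P=press(v,v[3]); print('press',P,press(v,0)); go(P+[0,0,.01],v[2]-90)
E
```

```text
trimmer [211.4 135.3] 0.78
hinge_point [278.5  62.6] 0.89
press_point [279.1 196. ] 0.6
lock_eye [307.7 134.5] 0.68
trimmer [ 0.3 -1.6]; hinge_point [0.1 1.3]; press_point [ 1.7 -1.8]; lock_eye [ 1. -2.]; trimmer [0.5 0.1]; hinge_point [ 0.4 -2.9]; press_point [-1.2  0.8]; lock_eye [ 1.2 -2. ]; trimmer [-0.2  0.2]; hinge_point [-0.5  1. ]; press_point [-0.1  5.3]; lock_eye [1.2 0.5]; 
 -> [  0.5523   0.2153 -11.2859   0.6303]
[[308.884254   135.00544446]]
press [0.47441021 0.13401185 0.14880133] [0.44547772 0.13978573 0.047     ]
to [0.4744 0.134  0.1588] -101.28590025641938 shift [ 0.1078  0.0018 -0.0034] rv [-0.27 -0.    0.  ]
```

View pics/w1.png

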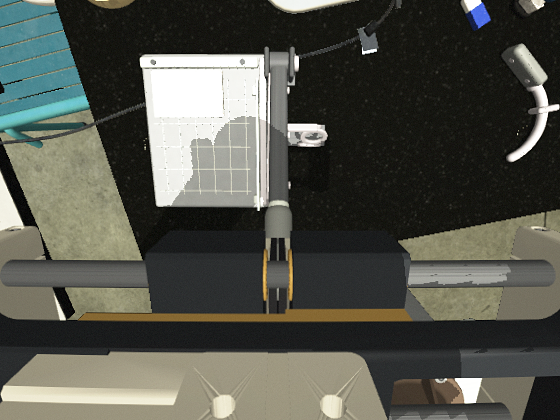

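The wrist view shows the trimmer square on: arm bar at column 279, eyes at (308,135), and the pin at the right edge. The fit agrees to about 1 px on the eye. Now I'll press the arm down along its arc.

>>> drive_tool(
  plan=[
    [[0.04,0.004,-0.003],[0,0,0],0],
    [[0.08,0.004,-0.003],[0,0,0],0],
    [[0.105,0.004,-0.003],[0,0,0],0],
    [[0.115,0.004,-0.001],[0,0,0],0],
    [[0.127,0.004,0.006],[0,0,0],0],
    [[0.14,0.004,0.011],[0,0,0],0],
    [[0.152,0.004,0.015],[0,0,0],0],
    [[0.163,0.004,0.019],[0,0,0],0],
    [[0.174,0.004,0.022],[0,0,0],0],
    [[0.185,0.004,0.024],[0,0,0],0],
    [[0.195,0.004,0.025],[0,0,0],0],
    [[0.205,0.004,0.026],[0,0,0],0],
    [[0.212,0.004,0.026],[0,0,0],0],
    [[0.216,0.004,0.026],[0,0,0],0],
    [[0.218,0.004,0.026],[0,0,0],0],
    [[0.219,0.004,0.026],[0,0,0],0],
  ],
)

```text
clock: 4.28
tool_pos: [0.446, 0.1385, 0.0498]
orientation: [-163.4, 89.9, 5.2]
force: [-13.9, -0.7, 36.9]
opening: 0.0002
```

>>> drive_tool(
  plan=[
    [[-0.03,0,0],[0,0,0],0],
    [[-0.07,0,0],[0,0,0],0],
    [[-0.11,0,0],[0,0,0],0],
    [[-0.15,0,0],[0,0,0],0],
    [[-0.15,0.03,-0.08],[0,0,0],0],
    [[-0.15,0.04,-0.08],[0,0,0],0],
    [[-0.15,0.04,-0.08],[0,0,0],0],
  ],
)

```text
clock: 4.87
tool_pos: [0.52, 0.0815, 0.2016]
orientation: [-160.0, 89.7, 8.5]
force: [0.5, 0.9, -0.3]
opening: 0.0006
```

```bash
python3 - <<'E'
from h import *
o,p,R=cur(); print(o['clock'],p,o['force'])
S=ctrl.get_calibration('side');ims=ctrl.snapshot('side')
W=ctrl.get_calibration('wrist'); im=ctrl.snapshot('wrist')
obs=[]
for n,C in (('side',S),('wrist',W)):
  for k in ['trimmer','hinge_point','press_point','lock_eye']:
    for d in ctrl.landmark_of(n,k)[:1]:
        print(n,k,np.round(d['pixel'],1),round(d['confidence'],2)); 
        if d['confidence']>.5: obs.append((C,k,d['pixel'],1 if n=='wrist' else .5))
v=fit(obs,mt,[.5523,.2153,-11.3,0.])
v=np.array([.5523,.2153,-11.286,0])
pts=[(0,-137,13.5),(-14.5,-137,13.5),(14.5,-137,13.5),(100,80,26),(-100,80,26),(100,-80,26),(-90,-95,47),(-105,-95,53),(-190,-95,40)]
for q in proj(W,place(v,pts)): cv2.circle(im,tuple(int(x) for x in q),2,(0,0,255),-1)
for q in proj(S,place(v,pts)): cv2.circle(ims,tuple(int(x) for x in q),1,(0,0,255),-1)
ims=cv2.resize(ims[120:300,190:430],(560,420)); cv2.imwrite('pics/w2.png',np.hstack([cv2.resize(im,(400,300)),cv2.resize(ims,(400,300))]))
cv2.imwrite('pics/w2raw.png',im)
E
```

```text
4.8667 [0.52002313 0.0815336  0.20164844] [ 0.502656    0.9165899  -0.29236402]
side trimmer [275.1 206.6] 0.97
side hinge_point [305.7 200.5] 0.82
side lock_eye [271.9 215.5] 0.84
wrist trimmer [164.8 182.4] 0.63
wrist hinge_point [235.  111.9] 0.62
wrist lock_eye [278.  185.2] 0.85
trimmer [-0.8 -3.5]; hinge_point [ 0.8 -0.5]; lock_eye [-1.2  0. ]; trimmer [0.9 0.5]; hinge_point [ 0.3 -2.3]; lock_eye [-2.8  0.6]; 
 -> [  0.5541   0.2168 -12.0908   0.    ]
```

View pics/w2.png

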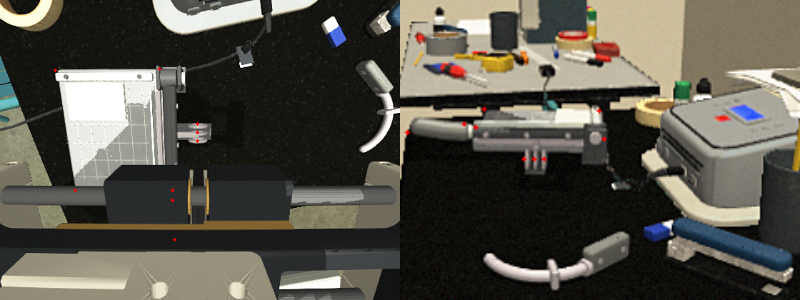

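The arm is down in both views, with the ring row at wrist (197,133) of the left half. I'll zoom in on the eyes to refine them.

```bash
python3 - <<'E'
from h import *
im=cv2.imread('pics/w2raw.png'); cv2.imwrite('pics/w3.png',cv2.resize(im[150:230,210:310],(800,640),interpolation=cv2.INTER_CUBIC)[:600])
W=ctrl.get_calibration('wrist')
for v in ([.5523,.2153,-11.286],[.5541,.2168,-12.09]):
    print(place(v,(0,-137,13.5)),proj(W,place(v,[(0,-137,13.5),(-14.5,-137,30),(14.5,-137,30)])).tolist())
print(atz(W,(278,185.2),.0135))
E
```

```text
[0.52548821 0.08094924 0.0135    ] [[278.238151759918, 182.51528051218253], [278.2893965925971, 197.39272312637647], [278.2693223530499, 172.3212857954764]]
[0.52540564 0.08283869 0.0135    ] [[276.70319770373834, 182.89020949418958], [276.522195967704, 197.77535172902265], [276.8232144282145, 172.72296131558738]]
[0.52235292 0.0818688  0.0135    ]
```

View pics/w3.png

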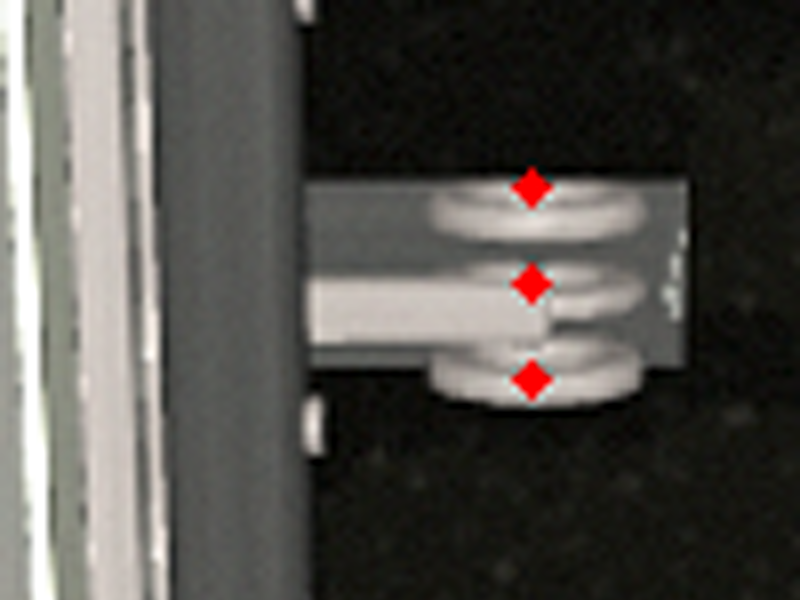

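The crop shows the three rings in line (columns 277.1±0.2 in the raw picture), with the near one's edge at row 201. That puts the eye about 3 mm nearer than the first fit, at roughly (0.522, 0.0825). Now over to the pin.

```bash
python3 - <<'E'
from h import *
go([.508,-.25,.2],-53.8); T=ctrl.get_calibration('top'); print(atz(T,(339.1,153.7),.01))
E
```

```text
to [ 0.508 -0.25   0.2  ] -53.8 shift [-0.      0.3289 -0.0582] rv [-4.759e+01 -9.000e-02 -1.000e-02]
[ 0.63492933 -0.1578179   0.01      ]
```

>>> drive_tool(
  plan=[
    [[0,0.329,-0.058],[-47.6,0,0],0.55],
    [[0,0.329,-0.058],[-47.6,0,0],0.55],
    [[0,0.329,-0.058],[-47.6,0,0],0.55],
    [[0,0.329,-0.058],[-47.6,0,0],0.55],
    [[0,0.329,-0.058],[-47.6,0,0],0.55],
    [[0,0.329,-0.058],[-47.6,0,0],0.55],
    [[0,0.329,-0.058],[-47.6,0,0],0.55],
    [[0,0.329,-0.058],[-47.6,0,0],0.55],
    [[0,0.329,-0.058],[-47.6,0,0],0.55],
    [[0,0.329,-0.058],[-47.6,0,0],0.55],
    [[0,0.329,-0.058],[-47.6,0,0],0.55],
    [[0,0.329,-0.058],[-47.6,0,0],0.55],
  ],
)

```text
clock: 6.37
tool_pos: [0.5076, -0.2498, 0.1998]
orientation: [162.3, 89.9, 18.5]
force: [-0.7, -0.2, -0.2]
opening: 0.0481
```

```bash
python3 - <<'E'
from h import *
o,p,R=cur(); print(o['clock'],p,jaw(R),o['opening'])
W=ctrl.get_calibration('wrist'); im=ctrl.snapshot('wrist')
obs=[]
for k in PIN:
    for d in ctrl.landmark_of('wrist',k)[:1]:
        print(k,np.round(d['pixel'],1),round(d['confidence'],2)); 
        if d['confidence']>.5: obs.append((W,k,d['pixel'],1))
v=fit(obs,mp,[.4948,-.1853,164.2])
th=np.radians(np.arange(32,143,10)); arc=np.c_[60*np.cos(th),60*np.sin(th),0*th+9]
u=np.array([np.cos(np.radians(52)),np.sin(np.radians(52)),0])*31; n=np.array([-u[1],u[0],0])*8/31; g=np.array([-67.6,10.9,28])
hd=[g+u+n,g+u-n,g-u+n,g-u-n,(-14.4,58.3,9)]
for q in proj(W,place(v,np.vstack([arc,hd]))): cv2.circle(im,tuple(int(round(x)) for x in q),1,(0,0,255),-1)
cv2.imwrite('pics/w4.png',im)
G=place(v,PIN['pin_grip']); G[2]=.004; a=v[2]+142-360; print(G,a); go(G,a); go(G+[0,0,.07],a)
E
```

```text
6.3667 [ 0.50763666 -0.24981318  0.19981176] -53.82257756067997 0.04812566495619245
pin_grip [278.8 139.9] 0.62
pin_tip [208.  205.8] 0.78
pin_seat [255.1 206.3] 0.97
pin_stop [265.3 197.4] 0.59
pin_grip [0.9 0.1]; pin_tip [0.2 1.7]; pin_seat [-0.1 -1.8]; pin_stop [-1.3 -0.1]; 
 -> [  0.4983  -0.183  158.9327]
[ 0.55749605 -0.21747764  0.004     ] -59.06731125864525
to [ 0.5575 -0.2175  0.004 ] -59.06731125864525 shift [ 0.1963  0.0035 -0.0582] rv [ 5.37 -0.1  -0.05]
to [ 0.5575 -0.2175  0.074 ] -59.06731125864525 shift [ 0.1263  0.0036 -0.0583] rv [ 5.37 -0.1  -0.05]
```

View pics/w4.png

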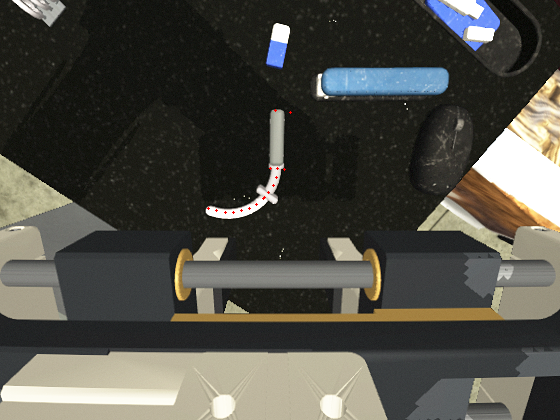

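The wrist view shows the pin's handle vertical at columns 271–284, rows 110–167, and the tip at (207,210). The overlay from the landmark fit is rotated about 5° from the handle, so I'll refit using the handle ends and the mask.

```bash
python3 - <<'E'
from h import *
im=ctrl.snapshot('wrist');W=ctrl.get_calibration('wrist')
m=ctrl.cut_out('wrist','pin')[0]['pixels']; print(m.sum())
th=np.radians(np.arange(32,143,2)); 
def rnd(v):
    M=np.zeros((840,1120),np.uint8)
    # bar: fill polygons at z=9 with widths; use hull segments
    def poly(P): 
        q=proj(W,place(v,P))*2+.5; cv2.fillConvexPoly(M,cv2.convexHull(np.round(q*16).astype(np.int32)),1,shift=4)
    for a,b in zip(th[:-1],th[1:]): poly([(r*np.cos(t),r*np.sin(t),9) for t in(a,b) for r in(54,66)])
    t=np.linspace(0,6.28,20); poly(np.c_[50.9+6*np.cos(t),31.8+6*np.sin(t),0*t+9])
    u=np.array([.6157,.788,0])*31; n=np.array([-.788,.6157,0])*8; g=np.array([-67.6,10.9,0])
    poly([g+s*u+w*n+[0,0,z] for s in(1,-1) for w in(1,-1) for z in(0,28)])
    r=np.array([-14.4,58.3,0])/60.05; tt=np.array([-.97,-.24,0])
    poly([np.array([-14.4,58.3,0])+r*s+tt*k+[0,0,z] for s in(-14.5,14.5) for k in(0,8) for z in(0,21)])
    return cv2.resize(M.astype(np.float32),(560,420),interpolation=cv2.INTER_AREA)
from scipy.optimize import minimize
mm=m.astype(np.float32)
f=lambda x:np.abs(rnd([x[0]/1e3,x[1]/1e3,x[2]])-mm).sum()
for x0 in ([498,-183,159],[497,-185,164]):
    r=minimize(f,x0,method='Nelder-Mead',options=dict(initial_simplex=np.array(x0)+np.array([[0,0,0],[5,0,0],[0,5,0],[0,0,5]]),xatol=.02,fatol=.3)); print(r.x,r.fun)
v=[r.x[0]/1e3,r.x[1]/1e3,r.x[2]]
G=place(v,PIN['pin_grip']); G[2]=.004; go(G,v[2]+142-360)
E
```

```text
1764
[ 495.42445067 -183.32889254  163.31530948] 228.0
[ 496.09964649 -183.47564895  163.34038332] 231.75
to [ 0.5577 -0.2133  0.004 ] -54.659616681818534 shift [ 1.962e-01  1.000e-04 -6.110e-02] rv [ 0.94 -0.09 -0.05]
```

>>> drive_tool(
  plan=[
    [[0.02,0,-0.035],[0.9,0,0],0.55],
    [[0.06,0,-0.061],[0.9,0,0],0.55],
    [[0.1,0,-0.061],[0.9,0,0],0.55],
    [[0.14,0,-0.061],[0.9,0,0],0.55],
    [[0.175,0,-0.061],[0.9,0,0],0.55],
    [[0.19,0,-0.061],[0.9,0,0],0.55],
    [[0.196,0,-0.061],[0.9,0,0],0.55],
    [[0.196,0,-0.061],[0.9,0,0],0.55],
    [[0.196,0,-0.061],[0.9,0,0],0],
    [[0.196,0,-0.061],[0.9,0,0],0],
    [[0.196,0,-0.061],[0.9,0,0],0],
    [[0.196,0,-0.061],[0.9,0,0],0],
    [[0.196,0,-0.061],[0.9,0,0],0],
    [[0.196,0,-0.061],[0.9,0,0],0],
  ],
)

```text
clock: 7.93
tool_pos: [0.5579, -0.2133, 0.0051]
orientation: [147.8, 89.8, 3.2]
force: [-1.5, 1.5, 4.3]
opening: 0.0157
```

```bash
cat >> h.py <<'E'
V=np.array([.4957,-.1834,163.3]); YT=-11.6; EYE=np.array([.522,.0825])
def gp(): 
    # TCP in pin frame (xy, m), fixed at grasp
    return np.array([-.0676,.0109])
def pinpose(b,z,eye=EYE,yt=YT,off=(0,0)):
    """TCP pos & jaw angle for pin turned back by b deg from fully in"""
    rz=lambda d:Ro.from_euler('z',d,degrees=True).as_matrix()[:2,:2]
    O=eye+rz(yt)@(np.array([0,-.060])+off); p=O+rz(yt+b)@gp(); return np.array([p[0],p[1],z]),yt+b+142
def go2(p,a):
    o,p0,R=cur(); a0=jaw(R); d=(a-a0+180)%360-180
    print('a0',a0.round(2),'da',round(d,2),'shift',(R.T@(p-p0)).round(4),'turn',[round(-d,2),0,0])
E
python3 - <<'E'
from h import *
o,p,R=cur(); d=p[:2]-V[:2]; w=-np.radians(V[2]); print('tcp in pin',np.cos(w)*d[0]-np.sin(w)*d[1],np.sin(w)*d[0]+np.cos(w)*d[1],'pin yaw by jaw',jaw(R)+360-142)
print(o['joint_pos'].round(1)); print(Ro.from_matrix(R.T@rot(jaw(R))).as_rotvec(degrees=True))
for z in (.1,): pp,a=pinpose(88,z); print(pp,a); go2(pp,a)
E
```

```text
tcp in pin -0.06820992490841475 0.010800382050398467 pin yaw by jaw 163.3673330476343
[ -2.2  26.3 -23.7  -0.  -39.9 127.6]
[ 1.23706478e-04 -1.49990979e-01 -9.45103965e-02]
[ 0.48344534 -0.03941603  0.1       ] 218.4
a0 -54.63 da -86.97 shift [-0.0951 -0.1848 -0.0402] turn [np.float64(86.97), 0, 0]
```

>>> drive_tool(
  plan=[
    [[-0.03,0,0],[0,0,0],0],
    [[-0.07,0,0],[0,0,0],0],
    [[-0.095,-0.185,-0.04],[87,0,0],0],
    [[-0.095,-0.185,-0.04],[87,0,0],0],
    [[-0.095,-0.185,-0.04],[87,0,0],0],
    [[-0.095,-0.185,-0.04],[87,0,0],0],
    [[-0.095,-0.185,-0.04],[87,0,0],0],
    [[-0.095,-0.185,-0.04],[87,0,0],0],
    [[-0.095,-0.185,-0.04],[87,0,0],0],
    [[-0.095,-0.185,-0.04],[87,0,0],0],
    [[-0.095,-0.185,-0.04],[87,0,0],0],
    [[-0.095,-0.185,-0.04],[87,0,0],0],
    [[-0.095,-0.185,-0.04],[87,0,0],0],
    [[-0.095,-0.185,-0.04],[87,0,0],0],
    [[-0.095,-0.185,-0.04],[87,0,0],0],
    [[-0.095,-0.185,-0.04],[87,0,0],0],
    [[-0.095,-0.185,-0.04],[87,0,0],0],
  ],
)

```text
clock: 9.35
tool_pos: [0.483, -0.0394, 0.0999]
orientation: [-124.7, 89.8, 3.8]
force: [-0.4, -0.4, -1.5]
opening: 0.0159
```

```bash
python3 - <<'E'
from h import *
o,p,R=cur(); print(o['clock'],o['opening'],o['force'].round(1)); pp,a=pinpose(88,.03); go2(pp,a); pp,a=pinpose(88,.0095); go2(pp,a)
E
```

```text
9.35 0.01589135166372806 [-0.4 -0.4 -1.5]
a0 -141.47 da -0.13 shift [ 0.0699 -0.0001 -0.0002] turn [np.float64(0.13), 0, 0]
a0 -141.47 da -0.13 shift [ 0.0904 -0.0001 -0.0001] turn [np.float64(0.13), 0, 0]
```

>>> drive_tool(
  plan=[
    [[0.03,0,0],[0,0,0],0],
    [[0.06,0,0],[0,0,0],0],
    [[0.08,0,0],[0,0,0],0],
    [[0.0895,0,0],[0,0,0],0],
    [[0.0905,0,0],[0,0,0],0],
    [[0.0905,0,0],[0,0,0],0],
  ],
)

```text
clock: 9.85
tool_pos: [0.4834, -0.0394, 0.0095]
orientation: [-134.1, 89.9, -5.5]
force: [-0.2, 0.4, -1.1]
opening: 0.0158
```

```bash
python3 - <<'E'
from h import *
o,p,R=cur(); print(o['clock'],p,jaw(R),o['force'].round(1))
pv=jaw(R)-142; O=p[:2]-Ro.from_euler('z',pv,degrees=True).as_matrix()[:2,:2]@gp(); v=[*O,pv]
print('pin',v)
th=np.radians(np.arange(32,143,10)); arc=np.c_[60*np.cos(th),60*np.sin(th),0*th+9+4.5]
tv=[EYE[0]-place([0,0,YT],(0,-137,0))[0],EYE[1]-place([0,0,YT],(0,-137,0))[1],YT]
ev=[(0,-137,13.5),(-14.5,-137,13.5),(14.5,-137,13.5)]
out=[]
for n,(x,y,w,h) in (('wrist',(180,90,200,150)),('side',(220,180,120,90)),('top',(180,160,120,90))):
    C=ctrl.get_calibration(n); im=ctrl.snapshot(n); raw=im.copy()
    for k in ('pin_tip','pin_seat','lock_eye'):
        for d in ctrl.landmark_of(n,k)[:1]: print(n,k,np.round(d['pixel'],1),round(d['confidence'],2),'pred',(proj(C,place(tv,(0,-137,13.5))) if k=='lock_eye' else proj(C,place(v,np.array(PIN[k])+[0,0,4.5])))[0].round(1), 'atz',atz(C,d['pixel'],.0135).round(4))
    s=800//w if n!='wrist' else 4
    big=cv2.resize(im[y:y+h,x:x+w],(800,600) if n=='wrist' else (400,300),interpolation=cv2.INTER_CUBIC); s=big.shape[1]/w
    for P,c in ((place(v,arc),(0,0,255)),(place(tv,ev),(0,255,0))):
        for q in proj(C,P): cv2.circle(big,tuple(int(round(t)) for t in (q-[x,y]+.5)*s),2,c,-1)
    cv2.imwrite(f'pics/i_{n}.png',big); out.append(big)
cv2.imwrite('pics/i.png',np.vstack([np.hstack([cv2.resize(out[0],(400,300)),out[1]]),np.hstack([out[2],out[2]*0])]))
E
```

```text
9.85 [ 0.48342472 -0.03939661  0.00949335] -141.38122882145325 [-0.2  0.4 -1.1]
pin [np.float64(0.5096734132018959), np.float64(0.023845585851758923), np.float64(-283.38122882145325)]
side pin_tip [256.1 220.8] 0.84 pred [256.2 216.7] atz [0.4873 0.0534 0.0135]
side pin_seat [242.9 223.2] 0.57 pred [240.9 224.1] atz [0.4561 0.043  0.0135]
side lock_eye [271.8 213.1] 0.87 pred [269.3 215.7] atz [0.5305 0.0997 0.0135]
top pin_seat [245.6 239.3] 0.54 pred [244.1 240.3] atz [0.4534 0.0347 0.0135]
top lock_eye [159.9 196. ] 0.63 pred [222.8 205.7] atz [0.5412 0.2124 0.0135]
```

View pics/i.png

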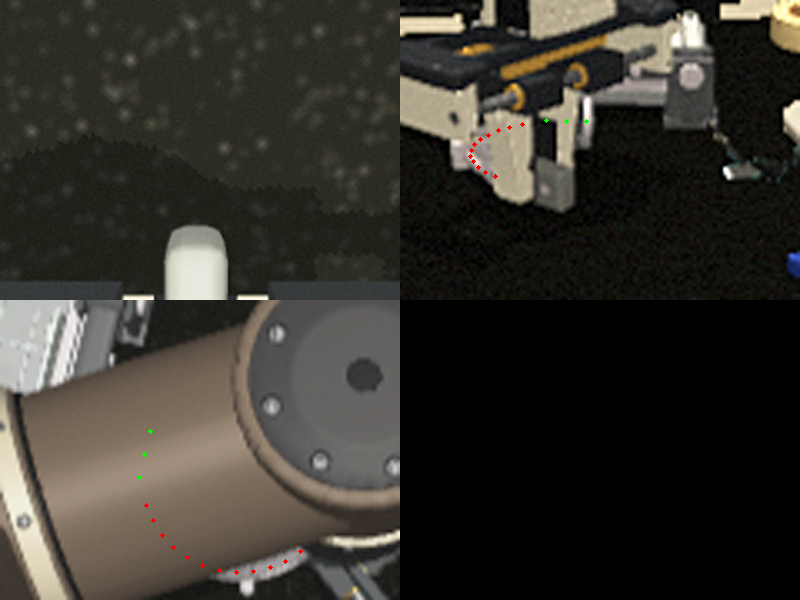

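The views are mostly blocked by the gripper. The visible parts of the bar (top crop (240,575), side crop (475,155)) lie on the predicted red arc. I'll insert in short arcs and check the forces.

```bash
cat >> h.py <<'E'
def plan(bs,z=.0095,off=(0,0),g=0,eye=EYE,yt=YT):
    o,p0,R=cur(); a0=jaw(R); L=[]
    for b in bs:
        p,a=pinpose(b,z,eye,yt,off); d=(a-a0+180)%360-180; s=R.T@(p-p0); r=Ro.from_matrix(R.T@rot(a0+d)).as_rotvec(degrees=True)
        L.append([[round(float(t),4) for t in s],[round(float(r[0]),1),0,0],g])
    print(o['clock'],o['force'].round(1),o['moment'].round(2)); print(L)
E
python3 -c "
from h import *
plan(range(86,65,-2))"
```

```text
10.45 [-0.2 -0.1 -0.7] [ 0.04 -0.04  0.  ]
[[[0.0001, 0.0011, 0.002], [2.1, 0, 0], 0], [[0.0001, 0.0021, 0.0041], [4.1, 0, 0], 0], [[0.0001, 0.0031, 0.0063], [6.1, 0, 0], 0], [[0.0001, 0.004, 0.0085], [8.1, 0, 0], 0], [[0.0001, 0.0048, 0.0108], [10.1, 0, 0], 0], [[0.0001, 0.0055, 0.0131], [12.1, 0, 0], 0], [[0.0, 0.0062, 0.0154], [14.1, 0, 0], 0], [[0.0, 0.0067, 0.0177], [16.1, 0, 0], 0], [[0.0, 0.0072, 0.02], [18.1, 0, 0], 0], [[0.0, 0.0076, 0.0224], [20.1, 0, 0], 0], [[0.0, 0.0079, 0.0248], [22.1, 0, 0], 0]]
```

>>> drive_tool(
  plan=[
    [[0,0.0011,0.002],[2.1,0,0],0],
    [[0,0.0021,0.0041],[4.1,0,0],0],
    [[0,0.0031,0.0063],[6.1,0,0],0],
    [[0,0.004,0.0085],[8.1,0,0],0],
    [[0,0.0048,0.0108],[10.1,0,0],0],
    [[0,0.0055,0.0131],[12.1,0,0],0],
    [[0,0.0062,0.0154],[14.1,0,0],0],
    [[0,0.0067,0.0177],[16.1,0,0],0],
  ],
)

```text
clock: 11.12
tool_pos: [0.467, -0.0296, 0.0095]
orientation: [-107.4, 89.8, 4.9]
force: [-0.5, -0.6, -0.8]
opening: 0.0161
```

```bash
python3 -c "
from h import *
o,p,R=cur();print(p,jaw(R),o['opening'])
plan(range(70,35,-2))"
```

```text
[ 0.46695464 -0.02961942  0.00952425] -157.66579854586985 0.01605278705858657
11.1167 [-0.5 -0.6 -0.8] [ 0.04  0.05 -0.03]
[[[0.0, 0.001, 0.002], [1.9, 0, 0], 0], [[0.0, 0.0021, 0.0042], [3.9, 0, 0], 0], [[0.0, 0.003, 0.0064], [5.9, 0, 0], 0], [[0.0, 0.0039, 0.0086], [7.9, 0, 0], 0], [[-0.0, 0.0048, 0.0108], [9.9, 0, 0], 0], [[-0.0, 0.0055, 0.0131], [11.9, 0, 0], 0], [[-0.0, 0.0061, 0.0154], [13.9, 0, 0], 0], [[-0.0, 0.0067, 0.0177], [15.9, 0, 0], 0], [[-0.0, 0.0072, 0.0201], [17.9, 0, 0], 0], [[-0.0, 0.0076, 0.0224], [19.9, 0, 0], 0], [[-0.0, 0.0079, 0.0248], [21.9, 0, 0], 0], [[-0.0, 0.0082, 0.0272], [23.9, 0, 0], 0], [[-0.0, 0.0084, 0.0295], [25.9, 0, 0], 0], [[-0.0, 0.0084, 0.0319], [27.9, 0, 0], 0], [[-0.0, 0.0084, 0.0343], [29.9, 0, 0], 0], [[-0.0, 0.0083, 0.0367], [31.9, 0, 0], 0], [[-0.0, 0.0082, 0.0391], [33.9, 0, 0], 0], [[-0.0, 0.0079, 0.0415], [35.9, 0, 0], 0]]
```

>>> drive_tool(
  plan=[
    [[0,0.001,0.002],[1.9,0,0],0],
    [[0,0.0021,0.0042],[3.9,0,0],0],
    [[0,0.003,0.0064],[5.9,0,0],0],
    [[0,0.0039,0.0086],[7.9,0,0],0],
    [[0,0.0048,0.0108],[9.9,0,0],0],
  ],
)

```text
clock: 11.53
tool_pos: [0.4583, -0.0214, 0.0095]
orientation: [-98.2, 89.8, 4.2]
force: [-0.2, 0.7, -1.4]
opening: 0.0156
```

```bash
python3 -c "
from h import *
o,p,R=cur();print(p,jaw(R),o['opening'])
plan(range(60,23,-2))"
```

```text
[ 0.45827464 -0.02137381  0.00948583] -167.66009507239116 0.01560106674634068
11.5333 [-0.2  0.7 -1.4] [-0.01  0.06  0.02]
[[[-0.0, 0.001, 0.002], [1.9, 0, 0], 0], [[-0.0, 0.002, 0.0042], [3.9, 0, 0], 0], [[-0.0, 0.003, 0.0064], [5.9, 0, 0], 0], [[-0.0, 0.0039, 0.0086], [7.9, 0, 0], 0], [[-0.0, 0.0047, 0.0108], [9.9, 0, 0], 0], [[-0.0, 0.0054, 0.0131], [11.9, 0, 0], 0], [[-0.0, 0.0061, 0.0154], [13.9, 0, 0], 0], [[-0.0, 0.0066, 0.0177], [15.9, 0, 0], 0], [[-0.0, 0.0071, 0.0201], [17.9, 0, 0], 0], [[-0.0, 0.0075, 0.0224], [19.9, 0, 0], 0], [[-0.0, 0.0079, 0.0248], [21.9, 0, 0], 0], [[-0.0001, 0.0081, 0.0272], [23.9, 0, 0], 0], [[-0.0001, 0.0083, 0.0296], [25.9, 0, 0], 0], [[-0.0001, 0.0084, 0.0319], [27.9, 0, 0], 0], [[-0.0001, 0.0084, 0.0343], [29.9, 0, 0], 0], [[-0.0001, 0.0083, 0.0367], [31.9, 0, 0], 0], [[-0.0001, 0.0081, 0.0391], [33.9, 0, 0], 0], [[-0.0001, 0.0078, 0.0415], [35.9, 0, 0], 0], [[-0.0001, 0.0075, 0.0438], [37.9, 0, 0], 0]]
```

>>> drive_tool(
  plan=[
    [[0,0.001,0.002],[1.9,0,0],0],
    [[0,0.002,0.0042],[3.9,0,0],0],
    [[0,0.003,0.0064],[5.9,0,0],0],
    [[0,0.0039,0.0086],[7.9,0,0],0],
    [[0,0.0047,0.0108],[9.9,0,0],0],
    [[0,0.0054,0.0131],[11.9,0,0],0],
    [[0,0.0061,0.0154],[13.9,0,0],0],
    [[0,0.0066,0.0177],[15.9,0,0],0],
    [[0,0.0071,0.02],[17.9,0,0],0],
  ],
)

```text
clock: 12.28
tool_pos: [0.447, -0.0033, 0.0094]
orientation: [-80.6, 89.8, 3.7]
force: [0.2, -0.4, -1.6]
opening: 0.0159
```

```bash
python3 -c "
from h import *
o,p,R=cur();print(p,jaw(R),o['opening'])
plan(range(42,7,-2))
out=[]
for n,(x,y,w,h) in (('wrist',(0,0,560,420)),('side',(220,170,120,90))):
    im=ctrl.snapshot(n); out.append(cv2.resize(im[y:y+h,x:x+w],(400,300),interpolation=cv2.INTER_CUBIC))
cv2.imwrite('pics/j.png',np.hstack(out))"
```

```text
[ 0.44697356 -0.00327718  0.00944739] 174.3393275970579 0.01588539628410673
12.2833 [ 0.2 -0.4 -1.6] [0.02 0.01 0.01]
[[[-0.0001, 0.0011, 0.0021], [1.9, 0, 0], 0], [[-0.0001, 0.0021, 0.0043], [3.9, 0, 0], 0], [[-0.0001, 0.0031, 0.0064], [5.9, 0, 0], 0], [[-0.0001, 0.004, 0.0087], [7.9, 0, 0], 0], [[-0.0001, 0.0048, 0.0109], [9.9, 0, 0], 0], [[-0.0001, 0.0055, 0.0132], [11.9, 0, 0], 0], [[-0.0001, 0.0062, 0.0155], [13.9, 0, 0], 0], [[-0.0001, 0.0068, 0.0178], [15.9, 0, 0], 0], [[-0.0001, 0.0072, 0.0201], [17.9, 0, 0], 0], [[-0.0001, 0.0077, 0.0225], [19.9, 0, 0], 0], [[-0.0001, 0.008, 0.0249], [21.9, 0, 0], 0], [[-0.0001, 0.0082, 0.0272], [23.9, 0, 0], 0], [[-0.0001, 0.0084, 0.0296], [25.9, 0, 0], 0], [[-0.0001, 0.0085, 0.032], [27.9, 0, 0], 0], [[-0.0001, 0.0085, 0.0344], [29.9, 0, 0], 0], [[-0.0001, 0.0084, 0.0368], [31.9, 0, 0], 0], [[-0.0001, 0.0082, 0.0392], [33.9, 0, 0], 0], [[-0.0001, 0.008, 0.0415], [35.9, 0, 0], 0]]
```

View pics/j.png

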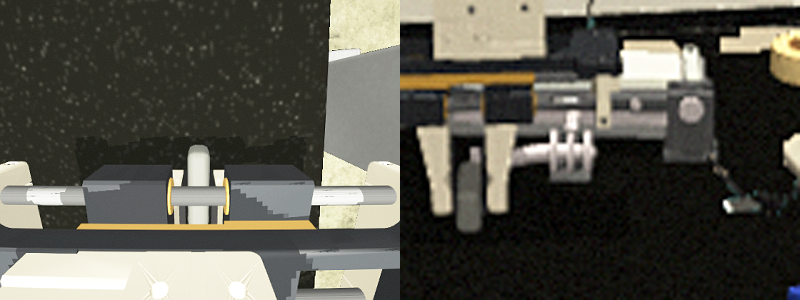

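The side crop shows the bar inside all three rings (550–590, 150), with its tip just emerging on the hinge side. Forces are near zero, so I'll carry on.

>>> drive_tool(
  plan=[
    [[0,0.0011,0.0021],[1.9,0,0],0],
    [[0,0.0021,0.0043],[3.9,0,0],0],
    [[0,0.0031,0.0064],[5.9,0,0],0],
    [[0,0.004,0.0087],[7.9,0,0],0],
    [[0,0.0048,0.0109],[9.9,0,0],0],
    [[0,0.0055,0.0132],[11.9,0,0],0],
    [[0,0.0062,0.0155],[13.9,0,0],0],
    [[0,0.0068,0.0178],[15.9,0,0],0],
    [[0,0.0072,0.0201],[17.9,0,0],0],
    [[0,0.0077,0.0225],[19.9,0,0],0],
    [[0,0.008,0.0249],[21.9,0,0],0],
    [[0,0.0082,0.0272],[23.9,0,0],0],
    [[0,0.0084,0.0296],[25.9,0,0],0],
    [[0,0.0085,0.032],[27.9,0,0],0],
  ],
)

```text
clock: 13.55
tool_pos: [0.4417, 0.0295, 0.0095]
orientation: [-53.1, 89.8, 3.4]
force: [0.3, -0.5, -0.7]
opening: 0.0156
```

```bash
python3 -c "
from h import *
o,p,R=cur();print(p,jaw(R),o['opening'])
plan([14,12,10,8,7,6,5,4,3,2,1,0,-1,-2,-3])"
```

```text
[0.44165478 0.02947983 0.00946147] 146.50263962052594 0.01560101744605597
13.55 [ 0.3 -0.5 -0.7] [0.11 0.01 0.03]
[[[-0.0, 0.001, 0.0021], [2.1, 0, 0], 0], [[-0.0, 0.0021, 0.0042], [4.1, 0, 0], 0], [[-0.0, 0.003, 0.0064], [6.1, 0, 0], 0], [[-0.0, 0.0039, 0.0086], [8.1, 0, 0], 0], [[-0.0, 0.0043, 0.0098], [9.1, 0, 0], 0], [[-0.0, 0.0047, 0.0109], [10.1, 0, 0], 0], [[-0.0, 0.0051, 0.012], [11.1, 0, 0], 0], [[-0.0, 0.0055, 0.0132], [12.1, 0, 0], 0], [[-0.0, 0.0058, 0.0143], [13.1, 0, 0], 0], [[-0.0, 0.0061, 0.0155], [14.1, 0, 0], 0], [[-0.0, 0.0064, 0.0166], [15.1, 0, 0], 0], [[-0.0, 0.0067, 0.0178], [16.1, 0, 0], 0], [[-0.0, 0.0069, 0.019], [17.1, 0, 0], 0], [[-0.0, 0.0072, 0.0201], [18.1, 0, 0], 0], [[-0.0, 0.0074, 0.0213], [19.1, 0, 0], 0]]
```

>>> drive_tool(
  plan=[
    [[0,0.001,0.0021],[2.1,0,0],0],
    [[0,0.0021,0.0042],[4.1,0,0],0],
    [[0,0.003,0.0064],[6.1,0,0],0],
    [[0,0.0039,0.0086],[8.1,0,0],0],
    [[0,0.0043,0.0098],[9.1,0,0],0],
    [[0,0.0047,0.0109],[10.1,0,0],0],
    [[0,0.0051,0.012],[11.1,0,0],0],
    [[0,0.0055,0.0132],[12.1,0,0],0],
    [[0,0.0058,0.0143],[13.1,0,0],0],
  ],
)

```text
clock: 14.3
tool_pos: [0.4447, 0.0446, 0.0095]
orientation: [-39.8, 89.8, 3.6]
force: [-0.1, -0.8, -0.9]
opening: 0.0157
```

```bash
python3 -c "
from h import *
o,p,R=cur();print(p,jaw(R),o['opening'])
plan([2.5,2,1.5,1,.5,0,-.5,-1,-1.5,-2,-3,-4])"
```

```text
[0.44473384 0.04464537 0.00947727] 133.33170500294625 0.01569204364641271
14.3 [-0.1 -0.8 -0.9] [ 0.06 -0.07 -0.02]
[[[-0.0, 0.0003, 0.0005], [0.4, 0, 0], 0], [[-0.0, 0.0005, 0.001], [0.9, 0, 0], 0], [[-0.0, 0.0008, 0.0016], [1.4, 0, 0], 0], [[-0.0, 0.0011, 0.0021], [1.9, 0, 0], 0], [[-0.0, 0.0014, 0.0026], [2.4, 0, 0], 0], [[-0.0, 0.0016, 0.0032], [2.9, 0, 0], 0], [[-0.0, 0.0019, 0.0037], [3.4, 0, 0], 0], [[-0.0, 0.0021, 0.0042], [3.9, 0, 0], 0], [[-0.0, 0.0024, 0.0048], [4.4, 0, 0], 0], [[-0.0, 0.0026, 0.0053], [4.9, 0, 0], 0], [[-0.0, 0.0031, 0.0064], [5.9, 0, 0], 0], [[-0.0, 0.0036, 0.0075], [6.9, 0, 0], 0]]
```

>>> drive_tool(
  plan=[
    [[0,0.0003,0.0005],[0.4,0,0],0],
    [[0,0.0005,0.001],[0.9,0,0],0],
    [[0,0.0008,0.0016],[1.4,0,0],0],
    [[0,0.0011,0.0021],[1.9,0,0],0],
    [[0,0.0014,0.0026],[2.4,0,0],0],
    [[0,0.0016,0.0032],[2.9,0,0],0],
    [[0,0.0016,0.0032],[2.9,0,0],0],
  ],
)

```text
clock: 14.88
tool_pos: [0.4444, 0.0475, 0.0092]
orientation: [-100.5, 89.9, -60.1]
force: [-7.8, 1.0, 3.5]
opening: 0.016
```

```bash
python3 -c "
from h import *
o,p,R=cur();print(p,jaw(R),o['opening'])
plan([-.5,-1,-1.5,-2,-2.5,-3,-3.5,-4])
im=ctrl.snapshot('side'); cv2.imwrite('pics/k.png',cv2.resize(im[175:255,220:330],(770,560),interpolation=cv2.INTER_CUBIC))"
```

```text
[0.44439608 0.04747605 0.00917884] 130.37002822578026 0.016041400849721343
14.8833 [-7.8  1.   3.5] [0.8  2.44 0.26]
[[[-0.0003, -0.0003, 0.002], [0.5, 0, 0], 0], [[-0.0003, -0.0, 0.0025], [1.0, 0, 0], 0], [[-0.0003, 0.0003, 0.0031], [1.5, 0, 0], 0], [[-0.0003, 0.0005, 0.0036], [2.0, 0, 0], 0], [[-0.0003, 0.0008, 0.0041], [2.5, 0, 0], 0], [[-0.0003, 0.0011, 0.0047], [3.0, 0, 0], 0], [[-0.0003, 0.0013, 0.0052], [3.5, 0, 0], 0], [[-0.0003, 0.0016, 0.0058], [4.0, 0, 0], 0]]
```

View pics/k.png

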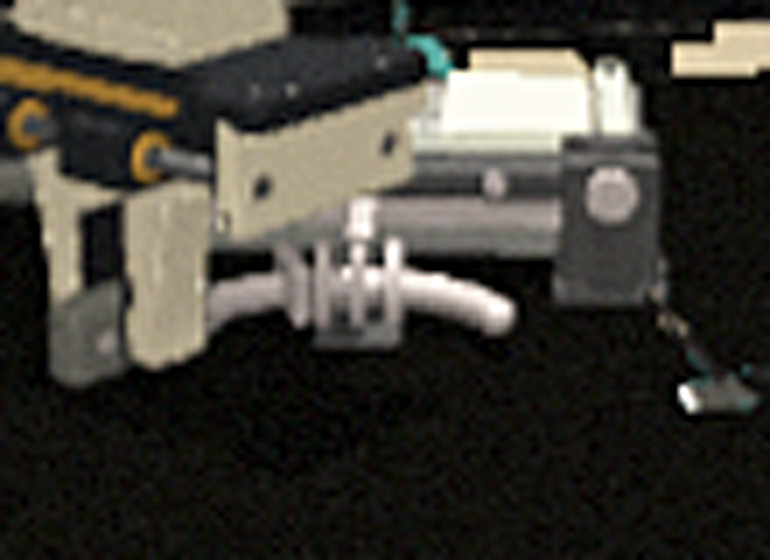

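Contact has started: Fx is −7.8 N, opposing insertion, with a yaw moment that fits a contact at the eyes. The side crop shows the stop block at (298,285), right by the first ring at (320,285). I'll push about 1° further to see whether it is firmly seated.

>>> drive_tool(
  plan=[
    [[0,-0.0003,0.002],[0.5,0,0],0],
    [[0,0,0.0025],[1.0,0,0],0],
    [[0,0.0003,0.0031],[1.5,0,0],0],
    [[0,0.0003,0.0031],[1.5,0,0],0],
  ],
)

```text
clock: 15.27
tool_pos: [0.4439, 0.0488, 0.0086]
orientation: [173.4, 89.7, -147.8]
force: [-10.4, 3.1, 3.8]
opening: 0.0161
```

```bash
python3 -c "
from h import *
o,p,R=cur();print(p,jaw(R),o['opening'],o['force'],o['moment'])
plan([-2,-2.5,-3,-3.5,-4])
im=ctrl.snapshot('side'); cv2.imwrite('pics/k2.png',im)
a=cv2.imread('pics/k2.png')
"
```

```text
[0.44389881 0.04882067 0.00859992] 128.83346538503864 0.016083595141101144 [-10.42103593   3.06866843   3.78973344] [1.32461741 3.59485981 0.37963743]
15.2667 [-10.4   3.1   3.8] [1.32 3.59 0.38]
[[[-0.0009, -0.0007, 0.0031], [0.4, 0, 0], 0], [[-0.0009, -0.0004, 0.0037], [0.9, 0, 0], 0], [[-0.0009, -0.0002, 0.0042], [1.4, 0, 0], 0], [[-0.0009, 0.0001, 0.0047], [1.9, 0, 0], 0], [[-0.0009, 0.0004, 0.0052], [2.4, 0, 0], 0]]
```

The force stays modest, and its moment arms put the contact at the eye row (y ≈ 0.085), so the stop is seated. I'll relax the push, lower the pin onto the hole bottoms and desk, and open.

>>> drive_tool(
  plan=[
    [[0.001,0,0.0005],[0,0,0],0],
    [[0.002,0,0.0005],[0,0,0],0],
    [[0.0035,0,0.0005],[0,0,0],0],
    [[0.0035,0,0.0005],[0,0,0],0],
    [[0.0035,0,0],[0,0,0],0.1],
    [[0.0035,0,0],[0,0,0],0.25],
    [[0.0035,0,0],[0,0,0],0.35],
    [[0.0035,0,0],[0,0,0],0.45],
    [[0.0035,0,0],[0,0,0],0.45],
    [[0.0035,0,0],[0,0,0],0.45],
  ],
)

```text
clock: 16.15
tool_pos: [0.4442, 0.0489, 0.0052]
orientation: [174.8, 89.8, -146.3]
force: [-0.1, -0.8, -0.3]
opening: 0.0381
```

```bash
python3 -c "
from h import *
o,p,R=cur();print(o['clock'],p,jaw(R),o['opening'],o['force'])"
```

```text
16.15 [0.44423959 0.04890272 0.00515808] 128.85317958118432 0.03811804138375888 [-0.12992449 -0.78535522 -0.27215697]
```

```bash
python3 -c "
from h import *
p,a=np.array([.46,-.2,.25]),128.85-0
go2(p,a)"
```

```text
a0 128.85 da -0.0 shift [-0.2443 -0.2036 -0.1448] turn [np.float64(0.0), 0, 0]
```

>>> drive_tool(
  plan=[
    [[-0.02,0,0],[0,0,0],0.45],
    [[-0.06,0,0],[0,0,0],0.45],
    [[-0.1,0,0],[0,0,0],0.45],
    [[-0.14,0,0],[0,0,0],0.45],
    [[-0.18,0,0],[0,0,0],0.45],
    [[-0.22,0,0],[0,0,0],0.45],
  ],
)

```text
clock: 16.65
tool_pos: [0.4446, 0.0491, 0.2275]
orientation: [175.4, 89.8, -145.8]
force: [1.7, 0.2, -0.5]
opening: 0.0391
```

>>> drive_tool(
  plan=[
    [[-0.02,-0.2,-0.145],[0,0,0],0.45],
    [[-0.02,-0.2,-0.145],[0,0,0],0.45],
    [[-0.02,-0.2,-0.145],[0,0,0],0.45],
    [[-0.02,-0.2,-0.145],[0,0,0],0.45],
    [[-0.02,-0.2,-0.145],[0,0,0],0.45],
    [[-0.02,-0.2,-0.145],[0,0,0],0.45],
    [[-0.02,-0.2,-0.145],[0,0,0],0.45],
    [[-0.02,-0.2,-0.145],[0,0,0],0.45],
  ],
)

```text
clock: 17.32
tool_pos: [0.4567, -0.1997, 0.2476]
orientation: [169.8, 89.8, -151.6]
force: [-0.4, -0.1, -1.2]
opening: 0.0397
```

```bash
python3 - <<'E'
from h import *
o,p,R=cur(); print(o['clock'],p)
out=[];obs=[]
for n,(x,y,w,h) in (('top',(150,150,100,150)),('side',(200,175,100,75))):
    C=ctrl.get_calibration(n); im=ctrl.snapshot(n)
    for k in PIN:
        for d in ctrl.landmark_of(n,k)[:1]:
            if d['confidence']>.5: obs.append((C,k,d['pixel'],1))
    for k in ('press_point','hinge_point'):
        for d in ctrl.landmark_of(n,k)[:1]: print(n,k,np.round(d['pixel'],1),d['confidence'])
    if n=='top': out.append(cv2.resize(im[150:270,150:270],(400,400),interpolation=cv2.INTER_CUBIC))
    else: out.append(cv2.resize(im[165:285,200:320],(400,400),interpolation=cv2.INTER_CUBIC))
v=fit(obs,mp,[.51,.024,-11.6]); print('seat',place(v,(0,60,9)),'grip',place(v,PIN['pin_grip']))
cv2.imwrite('pics/f.png',np.hstack(out))
E
```

```text
17.3167 [ 0.45667209 -0.19971569  0.24755009]
top press_point [190.9 239.8] 0.56
side press_point [232.3 193.7] 0.68
side hinge_point [303.6 201.5] 0.93
pin [-0. -1.]; pin_grip [-0.7 -0.8]; pin_tip [ 2.9 -0.8]; pin_seat [-0.1  6.1]; pin_stop [-0.3  1.7]; 
 -> [  0.5067   0.0138 -10.5373]
seat [0.51770915 0.07283052 0.009     ] grip [0.44226993 0.03692099 0.014     ]
```

View pics/f.png

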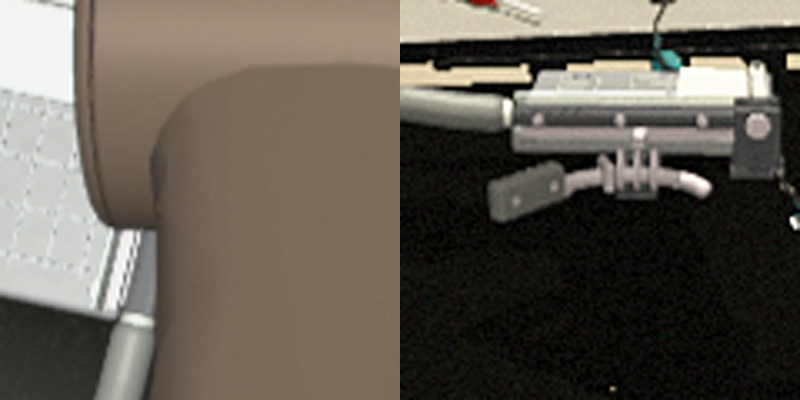

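The side crop shows the pin through the rings with its handle on the desk and the arm level, but there may be a small gap between the stop (605) and the first ring (620). I'll look from above with the wrist camera.

>>> drive_tool(
  plan=[
    [[0.05,0.178,0.296],[0,0,0],0.45],
    [[0.05,0.178,0.296],[0,0,0],0.45],
    [[0.05,0.178,0.296],[0,0,0],0.45],
    [[0.05,0.178,0.296],[0,0,0],0.45],
    [[0.05,0.178,0.296],[0,0,0],0.45],
    [[0.05,0.178,0.296],[0,0,0],0.45],
    [[0.05,0.178,0.296],[0,0,0],0.45],
    [[0.05,0.178,0.296],[0,0,0],0.45],
    [[0.05,0.178,0.296],[0,0,0],0.45],
    [[0.05,0.178,0.296],[0,0,0],0.45],
    [[0.05,0.178,0.296],[0,0,0],0.45],
  ],
)

```text
clock: 19.03
tool_pos: [0.5758, 0.1275, 0.1962]
orientation: [174.1, 89.7, -146.9]
force: [-0.7, -0.9, 0.2]
opening: 0.0394
```

```bash
python3 - <<'E'
from h import *
o,p,R=cur(); print(o['clock'],p,o['force'])
W=ctrl.get_calibration('wrist'); im=ctrl.snapshot('wrist'); cv2.imwrite('pics/g.png',im)
q=proj(W,[[.522,.0825,.0135]])[0]; print('eye px',q)
obs=[]
for k in PIN:
    for d in ctrl.landmark_of('wrist',k)[:1]:
        print(k,np.round(d['pixel'],1),round(d['confidence'],2))
        if d['confidence']>.5: obs.append((W,k,d['pixel'],1))
v=fit(obs,mp,[.51,.024,-11.6]); print('seat',place(v,(0,60,9)),'grip',place(v,PIN['pin_grip']))
x,y=int(q[0])-75,int(q[1])-45
x=max(0,min(x,560-150));y=max(0,min(y,420-112)); print(x,y)
cv2.imwrite('pics/g1.png',cv2.resize(im[y:y+112,x:x+150],(800,597),interpolation=cv2.INTER_CUBIC))
E
```

```text
19.0333 [0.57577068 0.12749769 0.19619556] [-0.68232335 -0.92827593  0.17724027]
eye px [276.68121203 129.9904773 ]
pin [343.4 219.2] 0.68
pin_grip [300.7  51.4] 0.9
pin_tip [223.5 137.1] 0.59
pin_seat [276.8 129.6] 0.89
pin_stop [287.7 116.7] 0.75
pin [ -97.4 -133. ]; pin_grip [-0.2  0.6]; pin_tip [ 4.5 -0.2]; pin_seat [ 1.1 -0.3]; pin_stop [-0.6  3.5]; 
 -> [  0.5062   0.0248 -13.7704]
seat [0.52047631 0.08309687 0.009     ] grip [0.44313198 0.05149903 0.014     ]
201 84
```

View pics/g1.png

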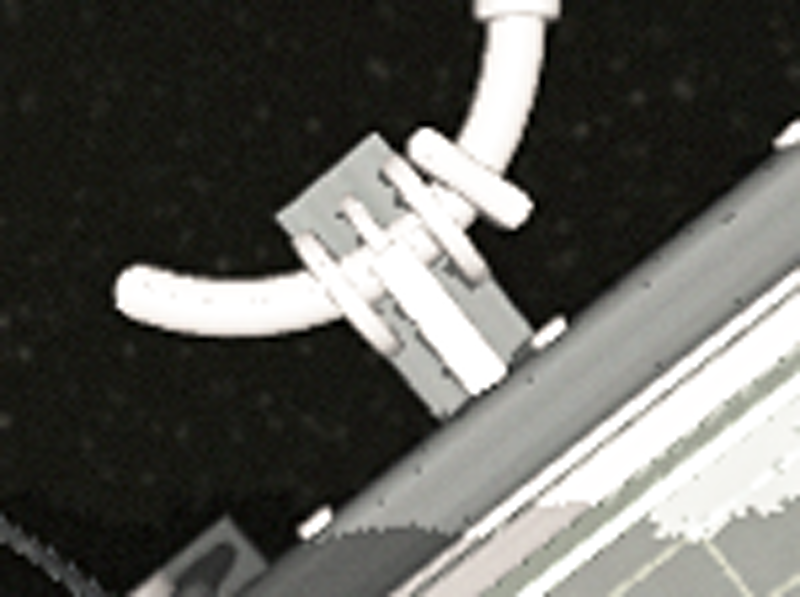

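The view from above shows the bar through all three rings, which run from crop (435,220) to (346,294). The stop block, centre (470,178), seems to stand about 3 mm short of the first ring. I'll quantify this with the mask fit.

```bash
cat > mf.py <<'E'
from h import *
from scipy.optimize import minimize
th=np.radians(np.arange(32,143,2))
def rnd(W,v):
    M=np.zeros((1680,2240),np.uint8)
    def poly(P):
        q=(proj(W,place(v,P))+.5)*4; cv2.fillConvexPoly(M,cv2.convexHull(np.round(q*16).astype(np.int32)),1,shift=4)
    for a,b in zip(th[:-1],th[1:]): poly([(r*np.cos(t),r*np.sin(t),9) for t in(a,b) for r in(54,66)])
    t=np.linspace(0,6.28,20); poly(np.c_[50.9+6*np.cos(t),31.8+6*np.sin(t),0*t+9])
    u=np.array([.6157,.788,0])*31; n=np.array([-.788,.6157,0])*8; g=np.array([-67.6,10.9,0])
    poly([g+s*u+w*n+[0,0,z] for s in(1,-1) for w in(1,-1) for z in(0,28)])
    r=np.array([-14.4,58.3,0])/60.05; tt=np.array([-.97,-.24,0])
    poly([np.array([-14.4,58.3,0])+r*s+tt*k+[0,0,z] for s in(-14.5,14.5) for k in(0,8) for z in(0,21)])
    return cv2.resize(M.astype(np.float32),(560,420),interpolation=cv2.INTER_AREA)
def mfit(W,m,ign,x0):
    mm=m.astype(np.float32); f=lambda x:(np.abs(rnd(W,[x[0]/1e3,x[1]/1e3,x[2]])-mm)*ign).sum()
    r=minimize(f,x0,method='Nelder-Mead',options=dict(initial_simplex=np.array(x0)+np.array([[0,0,0],[4,0,0],[0,4,0],[0,0,4]]),xatol=.02,fatol=.3)); return r.x,r.fun
def report(W,m,eyepx):
    e=atz(W,eyepx,.0135)[:2]; ign=np.ones((420,560),np.float32)
    c=proj(W,[[*e,.0135]])[0]; cv2.circle(ign,tuple(int(round(t)) for t in c),17,0,-1)
    for x0 in ([507,24,-12],[510,24,-13]):
        x,fu=mfit(W,m,ign,x0); v=[x[0]/1e3,x[1]/1e3,x[2]]; print('pin',x.round(2),fu)
    d=Ro.from_euler('z',-YT,degrees=True).apply(place(v,(0,60,9))-[*e,0])*1000
    print('eye',e,'seat-eye in trimmer mm',d.round(2),'b',v[2]-YT,'stop-eye',(Ro.from_euler('z',-YT,degrees=True).apply(place(v,(-14.4,58.3,9))-[*e,0])*1000).round(2))
    return v
E
python3 - <<'E'
from mf import *
im=ctrl.snapshot('wrist');W=ctrl.get_calibration('wrist'); d=ctrl.cut_out('wrist','pin'); m=d[0]['pixels'];print(m.sum())
c=lambda x,y:(201+(x+.5)*150/800-.5,84+(y+.5)*112/597-.5)
for q in ((435,220),(346,294)): print(atz(W,c(*q),.0135))
a=atz(W,c(435,220),.0135)-atz(W,c(346,294),.0135); print('row yaw',np.degrees(np.arctan2(-a[1],-a[0])),np.linalg.norm(a))
a=atz(W,c(480,276),.0135)-atz(W,c(390,164),.0135); print('ring yaw',np.degrees(np.arctan2(a[1],a[0]))-90,np.linalg.norm(a))
v=report(W,m,c(390.5,257))
print(place(v,PIN['pin_grip']))
E
```

```text
2212
[0.51406067 0.08255032 0.0135    ]
[0.5379349  0.07732231 0.0135    ]
row yaw -12.351729447973124 0.024439944914325756
ring yaw -11.309851878257888 0.029921245758062716
pin [508.97  24.52 -13.17] 195.4375
pin [509.11  24.29 -13.24] 193.75
eye [0.52593354 0.07995281] seat-eye in trimmer mm [-3.57  2.07  9.  ] b -1.639686577000317 stop-eye [-18.01   0.78   9.  ]
[0.44580793 0.05038172 0.014     ]
```

The stop is still 3.5 mm short, because my earlier eye estimate was about 4 mm off; this overhead view agrees with the first fits. I'll regrasp the handle where I left it, push in that remainder, and correct about 1 mm sideways and 1.4° of turn.

```bash
python3 -c "
from h import *
go2(np.array([.4442,.0489,.20]),128.85);go2(np.array([.4442,.0489,.0055]),128.85)"
```

```text
a0 128.8 da 0.05 shift [-0.0022  0.0224 -0.1509] turn [np.float64(-0.05), 0, 0]
a0 128.8 da 0.05 shift [ 0.1923  0.0224 -0.1505] turn [np.float64(-0.05), 0, 0]
```

>>> drive_tool(
  plan=[
    [[0,0.006,-0.04],[0,0,0],0.5],
    [[0,0.012,-0.08],[0,0,0],0.5],
    [[0,0.0224,-0.12],[0,0,0],0.5],
    [[0,0.0224,-0.1505],[0,0,0],0.5],
    [[0.01,0.0224,-0.1505],[0,0,0],0.5],
    [[0.05,0.0224,-0.1505],[0,0,0],0.5],
    [[0.09,0.0224,-0.1505],[0,0,0],0.5],
    [[0.13,0.0224,-0.1505],[0,0,0],0.5],
    [[0.165,0.0224,-0.1505],[0,0,0],0.5],
    [[0.185,0.0224,-0.1505],[0,0,0],0.5],
    [[0.1923,0.0224,-0.1505],[0,0,0],0.5],
    [[0.1923,0.0224,-0.1505],[0,0,0],0.5],
    [[0.1923,0.0224,-0.1505],[0,0,0],0],
    [[0.1923,0.0224,-0.1505],[0,0,0],0],
    [[0.1923,0.0224,-0.1505],[0,0,0],0],
    [[0.1923,0.0224,-0.1505],[0,0,0],0],
    [[0.1923,0.0224,-0.1505],[0,0,0],0],
  ],
)

```text
clock: 20.85
tool_pos: [0.4447, 0.0492, 0.0065]
orientation: [-160.5, 90.0, -121.7]
force: [-2.7, 0.6, 0.6]
opening: 0.0159
```

```bash
python3 - <<'E'
from h import *
o,p,R=cur(); a0=jaw(R); print(o['clock'],p,a0,o['opening'],o['force'].round(1))
v=[.5090,.0244,-13.2]; s=place(v,(0,60,9)); g=place(v,PIN['pin_grip']); r=(g-s)[:2]
rz=lambda d:Ro.from_euler('z',d,degrees=True).as_matrix()[:2,:2]
for f,ex,dz in ((0,0,.0035),(.25,0,.0035),(.5,0,.0035),(.75,0,.0035),(1,0,.0035),(1,.5,.0035),(1,1,.0035),(1,1.5,.0035),(1,2,.0035)):
    da=1.4*f; t=rz(-11.8)@np.array([3.5*f+ex,-1.1*f])/1000; d=t+rz(da)@r-r
    print(f,ex,(R.T@np.array([*d,dz])).round(4),-da)
E
```

```text
20.85 [0.44472197 0.04924379 0.00648814] 128.79826121500324 0.015883694773649887 [-2.7  0.6  0.6]
0 0 [-0.0035 -0.     -0.    ] -0.0
0.25 0 [-0.0035 -0.0013  0.0002] -0.35
0.5 0 [-0.0035 -0.0027  0.0004] -0.7
0.75 0 [-0.0035 -0.004   0.0006] -1.0499999999999998
1 0 [-0.0035 -0.0054  0.0008] -1.4
1 0.5 [-0.0035 -0.0058  0.0011] -1.4
1 1 [-0.0035 -0.0061  0.0015] -1.4
1 1.5 [-0.0035 -0.0065  0.0018] -1.4
1 2 [-0.0035 -0.0069  0.0021] -1.4
```

>>> drive_tool(
  plan=[
    [[-0.0018,0,0],[0,0,0],0],
    [[-0.0035,0,0],[0,0,0],0],
    [[-0.0035,-0.0013,0.0002],[-0.35,0,0],0],
    [[-0.0035,-0.0027,0.0004],[-0.7,0,0],0],
    [[-0.0035,-0.004,0.0006],[-1.05,0,0],0],
    [[-0.0035,-0.0054,0.0008],[-1.4,0,0],0],
    [[-0.0035,-0.0054,0.0008],[-1.4,0,0],0],
  ],
)

```text
clock: 21.43
tool_pos: [0.4458, 0.0443, 0.0092]
orientation: [162.5, 89.7, -157.3]
force: [-9.0, 3.9, 1.1]
opening: 0.0157
```

```bash
python3 - <<'E'
from h import *
o,p,R=cur(); print(o['clock'],p,jaw(R),o['force'].round(1),o['moment'].round(2)); print((R.T@np.array([np.cos(np.radians(-11.8)),np.sin(np.radians(-11.8)),0])).round(3))
E
```

```text
21.4333 [0.44580032 0.04432435 0.00918933] 130.21634031562874 [-9.   3.9  1.1] [1.44 3.39 0.4 ]
[-0.005 -0.788  0.615]
```

The pin is blocked again at nearly the same place (−9 N). The stop's tilted inner edge should meet a flat ring about 3.6 mm before the nominal seat, which would explain the gap. I'll push once more, a little harder, along the row axis to confirm.

>>> drive_tool(
  plan=[
    [[0,-0.002,0.0015],[0,0,0],0],
    [[0,-0.0035,0.0027],[0,0,0],0],
    [[0,-0.0045,0.0035],[0,0,0],0],
    [[0,-0.0055,0.0043],[0,0,0],0],
    [[0,-0.0055,0.0043],[0,0,0],0],
  ],
)

```text
clock: 21.85
tool_pos: [0.4471, 0.0408, 0.0078]
orientation: [161.0, 89.1, -158.8]
force: [-16.9, 5.4, 6.3]
opening: 0.0161
```

```bash
python3 - <<'E'
from h import *
o,p,R=cur(); print(o['clock'],p,jaw(R),o['force'].round(1),o['moment'].round(2),o['opening']); a=-np.radians(-11.8); d=p[:2]-[.4458,.0443]; print('moved trimmer x,y',(np.cos(a)*d[0]-np.sin(a)*d[1])*1e3,(np.sin(a)*d[0]+np.cos(a)*d[1])*1e3)
E
```

```text
21.85 [0.4471186  0.04075957 0.00779588] 130.19430352762097 [-16.9   5.4   6.3] [2.16 6.05 0.82] 0.016123427698282157
moved trimmer x,y 2.0147374208809117 -3.1959677568197966
```

>>> drive_tool(
  plan=[
    [[0,0,0.0012],[0,0,0],0],
    [[0,0,0.0025],[0,0,0],0],
    [[0,0,0.0035],[0,0,0],0],
    [[0,0,0.0035],[0,0,0],0],
    [[0,0,0.0035],[0,0,0],0],
  ],
)

```text
clock: 22.27
tool_pos: [0.4463, 0.0414, 0.0071]
orientation: [161.8, 88.7, -158.0]
force: [-11.5, -0.3, 7.5]
opening: 0.0159
```

```bash
python3 - <<'E'
from h import *
o,p,R=cur(); print(o['clock'],p,jaw(R),o['force'].round(1),o['moment'].round(2)); a=-np.radians(-11.8); d=p[:2]-[.4447,.0492]; print('moved trimmer x,y since regrasp',(np.cos(a)*d[0]-np.sin(a)*d[1])*1e3,(np.sin(a)*d[0]+np.cos(a)*d[1])*1e3)
E
```

```text
22.2667 [0.4463267  0.04135956 0.00712805] 130.19617865071993 [-11.5  -0.3   7.5] [0.36 3.7  0.44]
moved trimmer x,y since regrasp 3.195661518969587 -7.342092673967979
```

>>> drive_tool(
  plan=[
    [[0.001,0,0.0005],[0,0,0],0],
    [[0.002,0,0.0005],[0,0,0],0],
    [[0.002,0,0],[0,0,0],0.1],
    [[0.002,0,0],[0,0,0],0.25],
    [[0.002,0,0],[0,0,0],0.35],
    [[0.002,0,0],[0,0,0],0.45],
    [[0.002,0,0],[0,0,0],0.45],
    [[-0.02,0,0],[0,0,0],0.45],
    [[-0.06,0,0],[0,0,0],0.45],
    [[-0.1,0,0],[0,0,0],0.45],
    [[-0.14,0,0],[0,0,0],0.45],
    [[-0.18,0,0],[0,0,0],0.45],
    [[-0.19,0,0],[0,0,0],0.45],
  ],
)

```text
clock: 23.35
tool_pos: [0.4533, 0.0438, 0.2034]
orientation: [164.7, 89.2, -155.1]
force: [1.7, 0.3, -0.0]
opening: 0.0392
```

```bash
python3 -c "
from h import *
go2(np.array([.5758,.1275,.196]),128.8)"
```

```text
a0 130.26 da -1.46 shift [ 0.0055 -0.0153  0.1477] turn [np.float64(1.46), 0, 0]
```

>>> drive_tool(
  plan=[
    [[0.005,-0.015,0.148],[1.5,0,0],0.45],
    [[0.005,-0.015,0.148],[1.5,0,0],0.45],
    [[0.005,-0.015,0.148],[1.5,0,0],0.45],
    [[0.005,-0.015,0.148],[1.5,0,0],0.45],
    [[0.005,-0.015,0.148],[1.5,0,0],0.45],
    [[0.005,-0.015,0.148],[1.5,0,0],0.45],
    [[0.005,-0.015,0.148],[1.5,0,0],0.45],
  ],
)

```text
clock: 23.93
tool_pos: [0.5753, 0.1276, 0.1955]
orientation: [166.2, 89.1, -155.0]
force: [-0.6, -0.5, -0.4]
opening: 0.0394
```

```bash
python3 - <<'E'
from mf import *
o,p,R=cur(); print(o['clock'],p,o['force'].round(1))
im=ctrl.snapshot('wrist');W=ctrl.get_calibration('wrist'); m=ctrl.cut_out('wrist','pin')[0]['pixels']; cv2.imwrite('pics/h.png',im)
e=[.52593,.07995,.0135]; q=proj(W,[e])[0]; print('eye px',q)
v=report(W,m,q); print(place(v,PIN['pin_grip']))
x,y=int(q[0])-75,int(q[1])-45; x=max(0,x);y=max(0,y)
big=cv2.resize(im[y:y+112,x:x+150],(800,597),interpolation=cv2.INTER_CUBIC)
def dots(P,c):
    for t in proj(W,P): cv2.circle(big,tuple(int(round(s)) for s in (t-[x,y]+.5)*5.333),2,c,-1)
r=np.array([-14.4,58.3,0])/60.05
dots(place(v,[np.array([-14.4,58.3,21])+r*s for s in (-14.5,0,14.5)]),(0,0,255))
t=np.linspace(0,2*np.pi,24); tv=[*(np.array(e[:2])-place([0,0,YT],(0,-137,0))[:2]),YT]
dots(place(tv,np.c_[0*t-14.5,-137+16.5*np.cos(t),13.5+16.5*np.sin(t)]),(0,200,0))
cv2.imwrite('pics/h1.png',big)
E
```

```text
23.9333 [0.57529461 0.12757988 0.1954765 ] [-0.6 -0.5 -0.4]
eye px [271.80538752 133.373735  ]
pin [512.48  19.99  -8.96] 197.6875
pin [512.52  20.03  -8.96] 197.375
eye [0.52593 0.07995] seat-eye in trimmer mm [-3.86 -1.46  9.  ] b 2.644534049994043 stop-eye [-18.16  -3.82   9.  ]
[0.4474418  0.04132091 0.014     ]
```

View pics/h1.png

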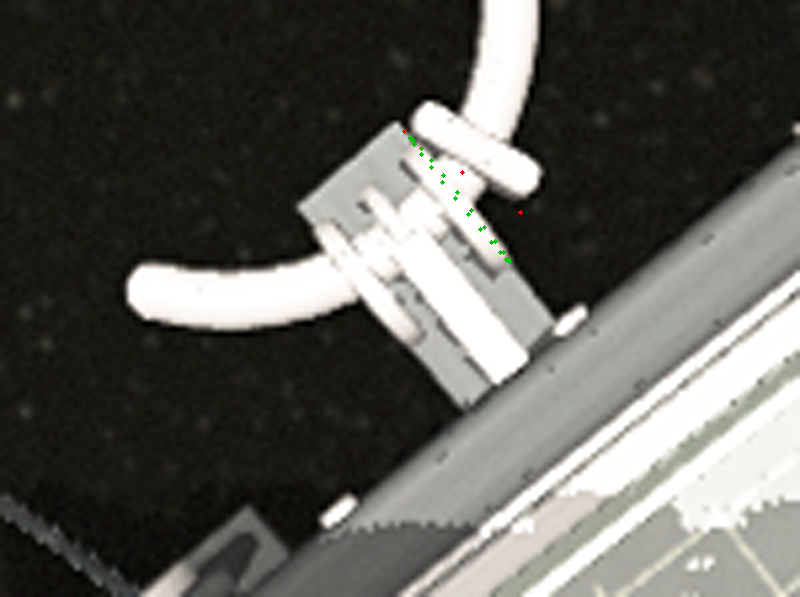

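The pin is still through all three rings. The block's inner front corner (410,135) touches the drawn ring face (green), so the earlier resistance was genuine stop contact, and the 3.6 mm at the arc centre comes from the block's tilt. The pin is now turned 2.6° short, so I'll do one last nudge clockwise with light pressure to set it parallel.

```bash
python3 -c "
from h import *
go2(np.array([.4462,.041,.2]),133.0);go2(np.array([.4462,.041,.0055]),133.0)"
```

```text
a0 128.74 da 4.26 shift [-0.0015  0.0134 -0.1546] turn [np.float64(-4.26), 0, 0]
a0 128.74 da 4.26 shift [ 0.193   0.0128 -0.1521] turn [np.float64(-4.26), 0, 0]
```

```bash
python3 -c "
from h import *
go(np.array([.4462,.041,.0055]),133.0)"
```

```text
to [0.4462 0.041  0.0055] 133.0 shift [ 0.193   0.0128 -0.1521] rv [-4.25 -0.74 -0.21]
```

>>> drive_tool(
  plan=[
    [[0,0.004,-0.04],[-4.25,-0.74,-0.2],0.5],
    [[0,0.009,-0.08],[-4.25,-0.74,-0.2],0.5],
    [[0,0.0128,-0.12],[-4.25,-0.74,-0.2],0.5],
    [[0,0.0128,-0.1535],[-4.25,-0.74,-0.2],0.5],
    [[0.01,0.0128,-0.1535],[-4.25,-0.74,-0.2],0.5],
    [[0.05,0.0128,-0.153],[-4.25,-0.74,-0.2],0.5],
    [[0.09,0.0128,-0.153],[-4.25,-0.74,-0.2],0.5],
    [[0.13,0.0128,-0.1525],[-4.25,-0.74,-0.2],0.5],
    [[0.165,0.0128,-0.1521],[-4.25,-0.74,-0.2],0.5],
    [[0.185,0.0128,-0.1521],[-4.25,-0.74,-0.2],0.5],
    [[0.193,0.0128,-0.1521],[-4.25,-0.74,-0.2],0.5],
    [[0.193,0.0128,-0.1521],[-4.25,-0.74,-0.2],0.5],
    [[0.193,0.0128,-0.1521],[-4.25,-0.74,-0.2],0],
    [[0.193,0.0128,-0.1521],[-4.25,-0.74,-0.2],0],
    [[0.193,0.0128,-0.1521],[-4.25,-0.74,-0.2],0],
    [[0.193,0.0128,-0.1521],[-4.25,-0.74,-0.2],0],
    [[0.193,0.0128,-0.1521],[-4.25,-0.74,-0.2],0],
  ],
)

```text
clock: 25.45
tool_pos: [0.4467, 0.0414, 0.0064]
orientation: [-7.2, 89.9, 35.8]
force: [-0.4, 0.8, 0.9]
opening: 0.0159
```

```bash
python3 - <<'E'
from h import *
o,p,R=cur(); a0=jaw(R); print(o['clock'],p,a0,o['opening'],o['force'].round(1), Ro.from_matrix(R.T@rot(a0)).as_rotvec(degrees=True).round(2))
v=np.array([.5125,.0200,a0-142]); s=place(v,(0,60,9)); g=place(v,PIN['pin_grip']); r=(g-s)[:2]
rz=lambda d:Ro.from_euler('z',d,degrees=True).as_matrix()[:2,:2]
for f,ex,dz in ((0,0,.003),(.25,0,.003),(.5,0,.003),(.75,0,.003),(1,0,.003),(1,1,.003),(1,2,.003),(1,2,0.)):
    da=(-14.3-v[2])*f; t=rz(-11.8)@np.array([1.5*f+ex,2.2*f])/1000; d=t+rz(da)@r-r
    print(f,ex,(R.T@np.array([*d,dz])).round(4),round(-da,2))
E
```

```text
25.45 [0.44674898 0.04136356 0.00641293] 133.00028148169704 0.01593474802519544 [-0.4  0.8  0.9] [0.   0.11 0.01]
0 0 [-0.003 -0.     0.   ] 0.0
0.25 0 [-0.003   0.0019  0.0012] 1.33
0.5 0 [-0.003   0.0037  0.0025] 2.65
0.75 0 [-0.003   0.0055  0.0038] 3.98
1 0 [-0.003   0.0074  0.0051] 5.3
1 1 [-0.003   0.0065  0.0057] 5.3
1 2 [-0.003   0.0057  0.0063] 5.3
1 2 [0.     0.0057 0.0063] 5.3
```

>>> drive_tool(
  plan=[
    [[-0.0015,0,0],[0,0,0],0],
    [[-0.003,0,0],[0,0,0],0],
    [[-0.003,0.0019,0.0012],[1.3,0,0],0],
    [[-0.003,0.0037,0.0025],[2.6,0,0],0],
    [[-0.003,0.0055,0.0038],[4.0,0,0],0],
    [[-0.003,0.0074,0.0051],[5.3,0,0],0],
    [[-0.003,0.0065,0.0057],[5.3,0,0],0],
    [[-0.003,0.0057,0.0063],[5.3,0,0],0],
    [[-0.003,0.0057,0.0063],[5.3,0,0],0],
  ],
)

```text
clock: 26.2
tool_pos: [0.4449, 0.0489, 0.009]
orientation: [151.1, 89.8, -171.2]
force: [-9.5, 3.7, 4.8]
opening: 0.0159
```

```bash
python3 - <<'E'
from h import *
o,p,R=cur(); a0=jaw(R); print(o['clock'],p,a0,o['force'].round(1),o['moment'].round(2))
d=p[:2]-[.44675,.04136]; a=np.radians(11.8); print('TCP moved trimmer',np.cos(a)*d[0]*1e3-np.sin(a)*d[1]*1e3,np.sin(a)*d[0]*1e3+np.cos(a)*d[1]*1e3)
v=np.array([.5125,.0200,-9.]); r=(place(v,(0,60,9))-place(v,PIN['pin_grip']))[:2]; da=np.radians(a0-133); rr=np.array([[np.cos(da),-np.sin(da)],[np.sin(da),np.cos(da)]])@r-r
d=d+rr; print('seat moved trimmer',np.cos(a)*d[0]*1e3-np.sin(a)*d[1]*1e3,np.sin(a)*d[0]*1e3+np.cos(a)*d[1]*1e3)
E
```

```text
26.2 [0.44486596 0.04888751 0.00898311] 127.71096429240856 [-9.5  3.7  4.8] [1.48 3.22 0.41]
TCP moved trimmer -3.383567873006141 6.983161046480816
seat moved trimmer 1.1642086483800476 0.7574651854206851
```

The stop is in contact again at 9.5 N, with the pin now about 2.5° past parallel and the seat about 1 mm further in. I'll lower, release with the pressure held, and retreat.

>>> drive_tool(
  plan=[
    [[0.001,-0.0016,0.0012],[0,0,0],0],
    [[0.002,-0.0016,0.0012],[0,0,0],0],
    [[0.003,-0.0012,0.0009],[0,0,0],0],
    [[0.0035,-0.0008,0.0006],[0,0,0],0],
    [[0.0035,0,0],[0,0,0],0.1],
    [[0.0035,0,0],[0,0,0],0.25],
    [[0.0035,0,0],[0,0,0],0.35],
    [[0.0035,0,0],[0,0,0],0.45],
    [[0.0035,0,0],[0,0,0],0.45],
    [[-0.02,0,0],[0,0,0],0.45],
    [[-0.06,0,0],[0,0,0],0.45],
    [[-0.1,0,0],[0,0,0],0.45],
    [[-0.14,0,0],[0,0,0],0.45],
    [[-0.18,0,0],[0,0,0],0.45],
    [[-0.19,0,0],[0,0,0],0.45],
  ],
)

```text
clock: 27.45
tool_pos: [0.4482, 0.0498, 0.2054]
orientation: [-13.3, 89.6, 24.5]
force: [0.3, 0.5, -0.3]
opening: 0.0393
```

```bash
python3 -c "
from h import *
go(np.array([.5758,.1275,.196]),128.8)"
```

```text
to [0.5758 0.1275 0.196 ] 128.8 shift [ 0.0104 -0.0167  0.1484] rv [-1.03  0.37  0.09]
```

>>> drive_tool(
  plan=[
    [[0.01,-0.017,0.148],[-1,0.4,0],0.45],
    [[0.01,-0.017,0.148],[-1,0.4,0],0.45],
    [[0.01,-0.017,0.148],[-1,0.4,0],0.45],
    [[0.01,-0.017,0.148],[-1,0.4,0],0.45],
    [[0.01,-0.017,0.148],[-1,0.4,0],0.45],
    [[0.01,-0.017,0.148],[-1,0.4,0],0.45],
    [[0.01,-0.017,0.148],[-1,0.4,0],0.45],
  ],
)

```text
clock: 28.03
tool_pos: [0.5751, 0.1268, 0.1955]
orientation: [-154.3, 89.9, -115.5]
force: [-1.1, 0.2, 0.5]
opening: 0.0393
```

```bash
python3 - <<'E'
from mf import *
o,p,R=cur(); print(o['clock'],p,o['force'].round(1))
im=ctrl.snapshot('wrist');W=ctrl.get_calibration('wrist'); m=ctrl.cut_out('wrist','pin')[0]['pixels']
q=proj(W,[[.52593,.07995,.0135]])[0]; v=report(W,m,q); print(place(v,PIN['pin_grip']))
# arm angle & bystanders
S=ctrl.get_calibration('side'); ctrl.snapshot('side'); T=ctrl.get_calibration('top'); ctrl.snapshot('top')
tv=[.5541,.2168,-12.]
for th in (0,.02,.05): print(th,proj(S,press(tv,th))[0].round(1))
for n in('side','top'):
    for k in ('press_point','stapler','rubber_a','pin_tip'):
        for d in ctrl.landmark_of(n,k)[:1]: print(n,k,np.round(d['pixel'],1),round(d['confidence'],2))
x,y=max(0,int(q[0])-75),max(0,int(q[1])-45)
cv2.imwrite('pics/z.png',cv2.resize(im[y:y+112,x:x+150],(800,597),interpolation=cv2.INTER_CUBIC))
E
```

```text
28.0333 [0.57505023 0.12676273 0.19549045] [-1.1  0.2  0.5]
pin [509.06  22.46 -12.64] 206.8125
pin [508.85  22.57 -12.73] 212.4375
eye [0.52593 0.07995] seat-eye in trimmer mm [-4.01  0.35  9.  ] b -1.1260063430471856 stop-eye [-18.44  -1.07   9.  ]
[0.44531567 0.04809359 0.014     ]
0 [235.3 196.5]
0.02 [235.2 195.1]
0.05 [235.1 193. ]
side press_point [234.2 194.5] 0.68
side stapler [385.2 289.1] 0.68
side rubber_a [348.  261.8] 0.45
side pin_tip [291.6 223.9] 0.84
top press_point [191.3 240.2] 0.95
top stapler [387.4 141.7] 0.72
top pin_tip [243.2 186.2] 0.81
```

The viewer is used up, but the numbers are consistent. The stop's inner corner computes to x ≈ −14.9 against the ring face at −14.5, so they are in contact. The pin is parallel within about 1° and centred to 0.4 mm. The side camera leaves the arm angle uncertain by about 0.02 rad, so I'll press once more on the handle, outside the guard, to be sure it is at its stop.

```bash
python3 -c "
from h import *
for z in (.15,.0535): go(np.array([.4073,.1477,z]),128.8)"
```

```text
to [0.4073 0.1477 0.15  ] 128.8 shift [ 0.0464  0.1216 -0.1183] rv [-0.03 -0.02  0.09]
to [0.4073 0.1477 0.0535] 128.8 shift [ 0.1429  0.1217 -0.1182] rv [-0.03 -0.02  0.09]
```

>>> drive_tool(
  plan=[
    [[0,0.03,-0.03],[0,0,0],0],
    [[0,0.06,-0.06],[0,0,0],0],
    [[0,0.09,-0.09],[0,0,0],0],
    [[0,0.1217,-0.1182],[0,0,0],0],
    [[0.02,0.1217,-0.1182],[0,0,0],0],
    [[0.05,0.1217,-0.1182],[0,0,0],0],
    [[0.08,0.1217,-0.1182],[0,0,0],0],
    [[0.11,0.1217,-0.1182],[0,0,0],0],
    [[0.125,0.1217,-0.1182],[0,0,0],0],
    [[0.135,0.1217,-0.1182],[0,0,0],0],
    [[0.139,0.1217,-0.1182],[0,0,0],0],
    [[0.141,0.1217,-0.1182],[0,0,0],0],
  ],
)

```text
clock: 29.63
tool_pos: [0.4067, 0.147, 0.0556]
orientation: [-146.1, 89.8, -107.3]
force: [-13.4, -1.8, 32.7]
opening: 0.0009
```

It is a hard stop at 33 N, at the handle's nominal height plus the same roughly 2 mm tool offset, so the arm is fully down. Retreating and handing in.

>>> drive_tool(
  plan=[
    [[-0.02,0,0],[0,0,0],0],
    [[-0.06,0,0],[0,0,0],0],
    [[-0.1,0,0],[0,0,0],0],
    [[-0.14,0,0],[0,0,0],0],
    [[-0.14,0,0],[0,0,0],0],
    [[-0.14,-0.122,0.118],[0,0,0],0],
    [[-0.14,-0.122,0.118],[0,0,0],0],
    [[-0.14,-0.122,0.118],[0,0,0],0],
    [[-0.14,-0.122,0.118],[0,0,0],0],
    [[-0.14,-0.122,0.118],[0,0,0],0],
    [[-0.14,-0.122,0.118],[0,0,0],0],
  ],
)

```text
clock: 30.55
tool_pos: [0.5771, 0.1257, 0.1945]
orientation: [-154.5, 89.7, -115.8]
force: [-1.3, 0.6, -0.8]
opening: 0.0002
```

```bash
python3 - <<'E'
from mf import *
o,p,R=cur(); print(o['clock'],p,o['force'].round(1))
im=ctrl.snapshot('wrist');W=ctrl.get_calibration('wrist'); m=ctrl.cut_out('wrist','pin')[0]['pixels']
report(W,m,proj(W,[[.52593,.07995,.0135]])[0])
print(ctrl.close_job())
E
```

```text
30.55 [0.57709812 0.12570348 0.19453465] [-1.3  0.6 -0.8]
pin [507.64  22.95 -12.62] 208.125
pin [507.51  22.96 -12.29] 211.0
eye [0.52593 0.07995] seat-eye in trimmer mm [-5.85  0.46  9.  ] b -0.6933398291385977 stop-eye [-20.27  -1.06   9.  ]
the job is handed in; nothing more can be done
None
```

I lowered the cutting arm fully and threaded the curved pin through all three eyes from the handle end. I then released it flat, withdrew the robot and handed the job in at about 31 s. Whether the stop block still touches the first eye at hand-in is not certain.

- **Arm:** I pressed it to a hard stop twice, at 37 N on the bar and 33 N on the handle. The side picture taken after the first press showed it level, and the handle press came last. The side-camera landmark could not rule out an error of about 0.02 rad.
- **Pin:** Pictures from the side and from above showed the bar through all three rings. It lay parallel to the trimmer within about 1° and was centred sideways to 0.5 mm.
- **Stop block:** It met firm resistance of about 10–17 N on each of three pushes. By my fits, its tilted inner corner was then within about 0.5 mm of the first ring's face. The middle of its face stood about 3.6 mm short of the nominal fully-in position, which I put down to the block's tilt meeting the ring early.
- **Checks that disagreed:** The last camera fit before hand-in put the pin 5.9 mm short of nominal, against 4.0 mm in the fit before it. I assumed a fixed eye position for both and handed in without re-checking the eye. It could be a small error in the camera's position, or the pin could have slipped back about 2 mm.
- **Last look:** I had used up the picture viewer, so the final checks were numeric only.
- **Stapler and eraser:** I did not touch either. Their last detections matched the first within about 2 px, though the eraser was re-checked in one camera only, at low confidence.

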